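Take a bead pack off its display peg and file it in the sorter box

ROBOT

A 6-joint arm with a two-finger parallel gripper is mounted at the origin on the work surface. World frame = base frame: x ahead of the robot, y to its left, z up, the work surface at z = 0. Lengths are in m, angles in rad, forces in N, time in s.
With the tool pointing down it reaches from about 0.15 to 0.775 m from the base axis. Payload 6.1 kg.
Tool frame: the origin (TCP) lies between the finger pads; the fingertips stand 14 mm ahead of it and the grasp point (between the pads) lies 5 mm behind it; z points along the fingers, y is the direction in which the jaws open and shut (so a half turn about z gives the same grasp; the last joint's range is limited). The gripper opens to 85 mm and grips with 20 to 120 N. Pads are 22 mm wide; open, the fingers measure 114 mm over their backs; the gripper's body (76 mm by 85 mm) begins 54 mm behind the grasp point. The pads swing forward as they close: fully open they stand 13 mm farther back than shut.
Start: joints at [-1.143, 0.126, -0.04, 1.405, 0, 1.571], TCP at [0.218, -0.478, 0.205] pointing down, gripper open.
Joint ranges: [-2.72, 2.72], [-0.95, 1.95], [-1.27, 1.35], [-1.78, 2.02], [-1.46, 1.47], [-3.14, 3.14]. Speed limits (rad/s): [2.39, 2.39, 3.01, 3.14, 3.14, 3.14].

INTERFACE

Orientations are given as a unit quaternion [w, x, y, z].
In Python, from station import env gives the robot as it stands.
- The arm moves only by the tool drive_tool, never from a script. Its argument "series" is one flat list of numbers, 7 for each row, row after row: the shift along the tool's x, y, z in m, then the turn, a rotation vector about the tool's x, y, z in degrees, then the opening, from -1 (shut) to 1 (fully open). In form: [x, y, z, wx, wy, wz, claw, x, y, z, wx, wy, wz, claw, ...]. A call has 1 to 10 rows; each row shifts and turns the commanded pose from where the row before left it, along the tool's axes as they then stand; what a row does not reach is not made up. A row lasts 1/10 s, in which the tool goes at most 50 mm and 8.59 degrees, less where a joint would pass 70% of its speed; a pose out of reach is approached as far as the arm can. A call with a gripper value outside its range is refused whole. The fingers move at their own pace and stop on an object; "squeeze" is the grip in N (left out, the last holds). Time passes only in rows, so rows that do not move let the fingers close. It gives the time, the measured TCP pose, the force and the opening at its end, in the units of the state.
- env.read_state(): the state, without advancing time (a new reading comes with each control period).
- env.snapshot(name): name is "side" or "top" or "wrist"; returns a dict with "color" (420x560x3 uint8, red, green, blue), "fx", "fy", "cx", "cy" (pixels), "R" (3x3) and "t" (3): a world point X has camera coordinates R X + t. Camera axes: x right, y down, z forward; pixel columns grow to the right and rows downward; lengths in m; the calibration is good to about 2 mm. A picture is of the moment at which its call begins. There is no depth.
- env.sign_off(): hands the job in, once; it reports no verdict.
The state is a dict: "clock": time; "joints": joint angles; "joint_velocities": joint speeds; "joint_torque": joint torques, N m; "tcp_pos": TCP position; "orientation": TCP orientation; "contact_force": force on the tool from outside, world axes, zero at the start; "torque": the same for the moment, N m; "gripper_width": finger opening in m.
Only numpy, scipy, OpenCV 4.12 (cv2) and the standard library are available. Lean on these libraries where they do the work, as an engineer would, in place of code of your own. Each camera call takes 0.05 s, during which the arm holds its last target.

TASK

Take the large bead pack (the one that is both wide and tall) off its peg on the little wooden rack, easing its hole gently up and over the peg's upturned tip so that the card is not torn or the peg pulled about. Then stand the pack upright, on its bottom edge, in the narrow empty compartment of the clear sorter box and let go of it; leave the other packs hanging as they are.

Things in the scene. Friction and masses are not known exactly. Their poses are not given: they have to be found in the camera images.
- pack: The pack to take: 54 mm wide, 98 tall, front pack on one of three pegs. 4 mm card header (13 mm above to 11 mm below origin) with square 14 x 14 mm hole mid-width; below it a stiff clear tray of black beads 14 thick, 54 wide. Its straight side edges can be pinched. Origin: hole centre. x: through the hole along the peg, to the rail; y: width; z: up. Over about 10 N against the peg tears the card.
- pack_foot (a point): Middle of the pack's bottom edge, 85 mm below the centre of its hole (axes as the pack's). The pack weighs 40 to 85 g.
- rack: Dark wooden counter rack, fixed: foot board 420 x 90 x 14 mm, two turned posts (up to 34 mm thick, 244 mm high) at y = +/-190 mm, between them a rail 24 deep, 20 high, centred 180 mm above the bench. Origin: under the rail's middle, on the bench; x away from the robot, y along the rail, z up. Three level round steel pegs point along -x, to the robot.
- peg_left (a point): Point on the left (y = +110 mm of the rack) peg's axis 12 mm in front of the rail's centre line, where it enters the rail (180 mm above the bench); axes as the rack's, so the peg points along -x. Pegs are 6 mm thick, straight, then bend up at 45 degrees; the upturned end's centre line rises 14 mm over 14 mm and ends round. Push-in pegs, set to unequal depths that are not measured.
- peg_middle (a point): Point on the middle (y = 0 of the rack) peg's axis 12 mm in front of the rail's centre line, where it enters the rail (180 mm above the bench); axes as the rack's, so the peg points along -x. On any peg the bend lies 93 to 117 mm in front of this point and the tip's end 14 mm farther: the place must be felt. The hole can leave only over the tip.
- peg_right (a point): Point on the right (y = -110 mm of the rack) peg's axis 12 mm in front of the rail's centre line, where it enters the rail (180 mm above the bench); axes as the rack's, so the peg points along -x. A hung pack's hole rests its top edge on the peg (hole centre 4 mm below the peg's axis): play 8 mm up, 4 mm to each side on the straight part, but only some 1.5 mm up-down at the upturn, pack upright.
- slot (a point): Middle of the floor of the sorter box's narrow empty compartment, 3 mm above the bench. x: across it (24 mm), y: along it (66 mm), z up. Walls 2 mm thick, top 38 mm above the bench. The clear box (150 x 70 mm, fixed) reaches from here 14 mm to -x and 136 mm to +x; its other compartments hold a bobbin and beads, below wall height.
- slim_pack: Bystander: 36 mm wide, 98 mm tall pack on another peg of the rack, front place. Origin: centre of its hole.
- short_pack: Bystander: 54 mm wide, only 58 mm tall pack on another peg, front place. Origin: centre of its hole.
- rear_slim: Bystander: 36 mm wide, 98 mm tall pack hanging behind the front pack on the middle peg, about 50 mm farther from the robot. Origin: centre of its hole.
- rear_short: Bystander: 54 mm wide, 58 mm tall pack hanging behind the front pack on the right peg, about 50 mm farther from the robot. Origin: centre of its hole.
Not all that is in view belongs to the job. Leave any green or yellow look-alike of the part that bears slot alone.

How it is judged:
On the way:
1. the pack is off the peg and held in the gripper, its hole clear of the tip (in front of, above or beside all the pegs) ((x of pack in the frame of rack below -0.151 m or height (world z) of pack above 0.21 m or y of pack in the frame of rack below -0.16 m) and contact force between pack and the fingers above 0.5 N and contact force between pack and rack below 0.1 N), for 0.1 s.
At the end, for the whole second after the job is handed in: The pack stands on its bottom edge on the floor of the narrow compartment (middle of the bottom edge within 12 mm of the compartment's middle and less than 6 mm above its floor), leaning less than 0.3 rad, released and at rest; the other four packs hang within 20 mm of where they were (horizontal distance between pack_foot and slot below 0.012 m and z of pack_foot in the frame of slot below 0.006 m and angle between pack's own z axis and vertical below 0.3 rad and linear speed of pack below 0.02 m/s and distance of each of slim_pack, short_pack, rear_slim, rear_short from where it was at the start of the episode below 0.02 m); the robot touches nothing.
It fails at once if the pack is pressed against the peg or rack with more than 10 N (the card tears, the peg is pulled about) (contact force between pack and rack above 10 N).
It fails at once if the robot pushes on the rack or a peg with more than 12 N (contact force between any of the fingers, the arm and rack above 12 N).
It fails at once if another pack is taken or shoved out of its place (more than 30 mm) (distance of any of slim_pack, short_pack, rear_slim, rear_short from where it was at the start of the episode above 0.03 m).
It fails at once if the pack is dropped (falls freely by more than about 18 mm) (contact force between pack and the fingers below 0.05 N and linear speed of pack above 0.6 m/s).
It also fails if it takes over 72 s, if anything falls off the work surface, if the arm or the gripper's body presses on something with over 40 N, if the wrist force passes 120 N, or if a joint passes its speed limit or range.

## Working session

There is one attempt and no reset: what is moved stays moved. The work goes in short steps, Python scripts to look and compute and a tool call to move; the robot and the scene stay as the last step left them, time stands still between calls to the robot, and variables do not carry over. Pictures are saved under pics/ and viewed, and the job is handed in when it is done.

Besides the shell and the picture viewer there is one more tool, called after ">>>" by a JSON object that holds its "fn" and its "kwargs". drive_tool: Moves the arm, as the interface text tells. Its arguments: {"type":"object","properties":{"series":{"type":"array"},"squeeze":{"type":"number"}},"required":["series"]}

```bash
ls; mkdir -p pics
python3 - <<'E'
from station import env
import cv2
for n in ["side","top","wrist"]:
    s=env.snapshot(n); cv2.imwrite(f"pics/{n}0.png",s["color"][:,:,::-1])
    print(n,s["fx"],s["cx"],s["cy"],s["R"],s["t"])
st=env.read_state(); print(st)
E
```

```text
pics
side 480.64715134493014 271.97446338015703 223.95098748591374 [[-0.7803587  -0.62507382 -0.01797266]
 [-0.46113629  0.59463165 -0.65860954]
 [ 0.42236669 -0.50566384 -0.7522702 ]] [0.47347058 0.40000509 0.95445482]
top 543.8306075339996 274.7003999366748 213.2535461350412 [[ 0.01123745 -0.99977006  0.01826307]
 [-0.9930216  -0.01330216 -0.11717997]
 [ 0.11739597 -0.01681881 -0.99294275]] [-0.05989556  0.6387765   1.29324468]
wrist 370.86473162183887 277.21918396479407 208.02728242998003 [[ 4.14377188e-01 -9.10104870e-01 -8.19599383e-04]
 [-8.74796965e-01 -3.98549333e-01  2.75479036e-01]
 [-2.51041463e-01 -1.13435245e-01 -9.61306730e-01]] [-0.52474687 -0.03615896  0.37833388]
{'clock': 0.15, 'joints': array([-1.14298090e+00,  1.26282033e-01, -4.03620959e-02,  1.40541656e+00,
       -1.71469088e-05,  1.57077748e+00]), 'joint_velocities': array([ 0.00031213, -0.00090698,  0.00256376, -0.00047256,  0.0004792 ,
       -0.00068598]), 'joint_torque': array([ 5.28647561e-04, -4.36276603e+01,  3.53150296e+01,  1.36004263e-02,
       -8.91798686e-05, -1.59672638e-06]), 'tcp_pos': array([ 0.21766454, -0.47736915,  0.20489246]), 'orientation': array([-6.15952556e-04,  9.77206651e-01,  2.12289336e-01, -1.42571369e-04]), 'contact_force': array([-0.79245598, -0.49667994, -0.05057261]), 'torque': array([-0.0110445 ,  0.03855457,  0.00901283]), 'gripper_width': 0.08523338714108174}
```

View pics/side0.png

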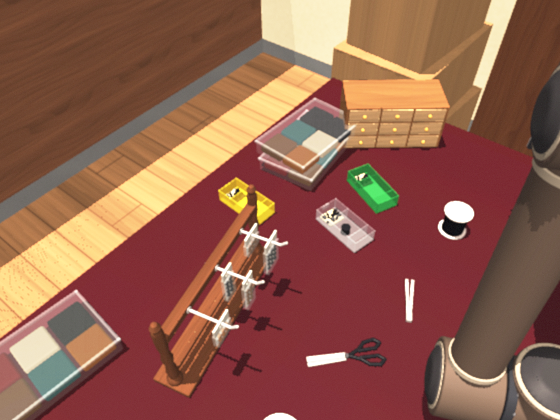

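View pics/top0.png

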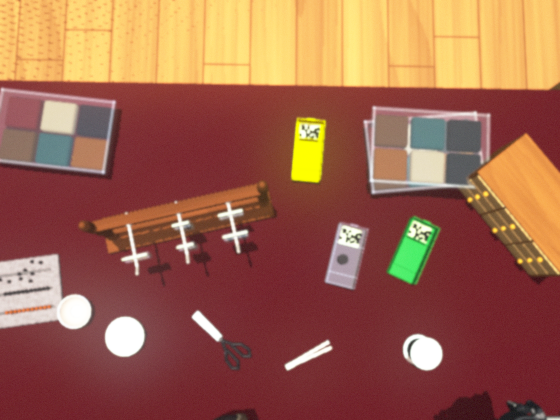

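View pics/wrist0.png

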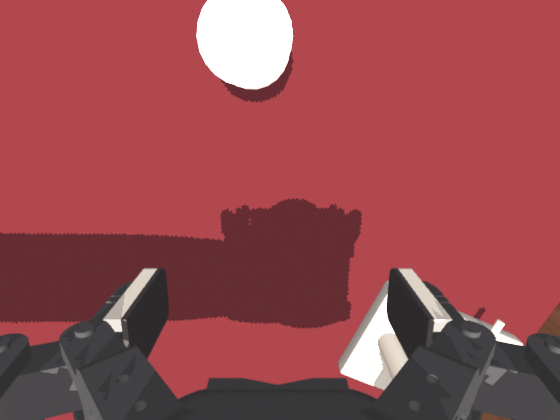

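Run:
```python
import cv2
a=cv2.imread("pics/side0.png")[180:400,130:310]; cv2.imwrite("pics/side0z.png",cv2.resize(a,None,fx=2.7,fy=2.7,interpolation=cv2.INTER_CUBIC))
a=cv2.imread("pics/top0.png")[170:300,70:380]; cv2.imwrite("pics/top0z.png",cv2.resize(a,None,fx=2.5,fy=2.5,interpolation=cv2.INTER_CUBIC))
```

```text
(no output)
```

View pics/side0z.png

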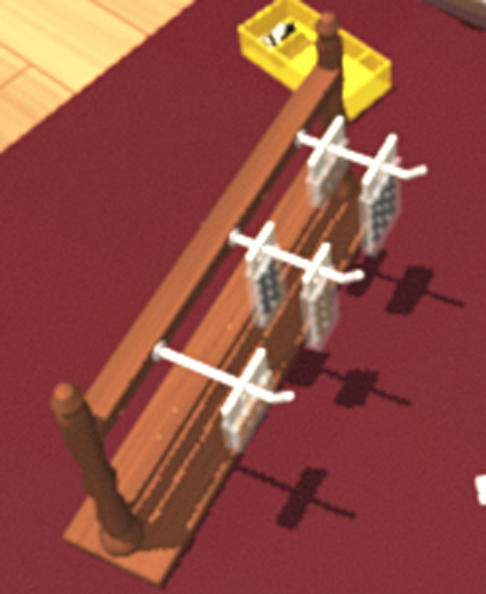

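View pics/top0z.png

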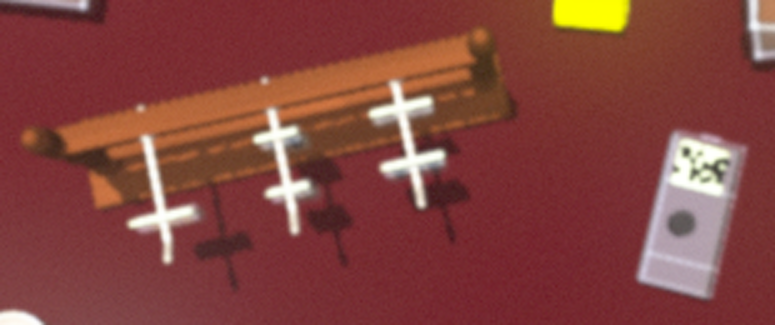

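```bash
cat > h.py <<'E'
import numpy as np, cv2
from scipy.spatial.transform import Rotation as Ro
from station import env
def ray(s,u,v):
    d=s["R"].T@np.array([(u-s["cx"])/s["fx"],(v-s["cy"])/s["fy"],1.0]); c=-s["R"].T@np.asarray(s["t"]); return c,d/np.linalg.norm(d)
def onz(s,u,v,z):
    c,d=ray(s,u,v); return c+d*(z-c[2])/d[2]
def tri(s1,p1,s2,p2):
    c1,d1=ray(s1,*p1); c2,d2=ray(s2,*p2)
    A=np.stack([d1,-d2],1); k=np.linalg.lstsq(A,c2-c1,rcond=None)[0]
    a=c1+k[0]*d1;b=c2+k[1]*d2; return (a+b)/2,np.linalg.norm(a-b)
def proj(s,X):
    p=s["R"]@np.asarray(X)+s["t"]; return np.array([s["fx"]*p[0]/p[2]+s["cx"],s["fy"]*p[1]/p[2]+s["cy"]])
def rot(st):
    q=st["orientation"]; return Ro.from_quat([q[1],q[2],q[3],q[0]])
def zoom(n,name,r,f):
    s=env.snapshot(n); a=s["color"][r[0]:r[1],r[2]:r[3],::-1]
    cv2.imwrite("pics/"+name,cv2.resize(a,None,fx=f,fy=f,interpolation=cv2.INTER_CUBIC)); return s
E
python3 - <<'E'
from h import *
s=env.snapshot("top"); d=env.snapshot("side")
print("cams",-s["R"].T@s["t"],-d["R"].T@d["t"])
im=s["color"].astype(int)
w=((im.min(2)>140)&(im.max(2)-im.min(2)<60)).astype(np.uint8)
sub=w[190:285,110:280]
n,l,st,c=cv2.connectedComponentsWithStats(sub)
for i in range(1,n):
    if st[i,4]>8: print(st[i],c[i])
for r in range(190,285): print(r,''.join('#' if x else '.' for x in w[r,110:260]))
E
```

```text
cams [ 0.48317023 -0.02963384  1.36006362] [0.15080382 0.54073167 0.98996461]
[107  12  31  51 458] [122.62882096  35.05458515]
[ 61  23  23  51 355] [72.88169014 46.30704225]
[ 11  34  28  51 335] [23.80597015 61.71343284]
190 ......................................................................................................................................................
191 ......................................................................................................................................................
192 ......................................................................................................................................................
193 ......................................................................................................................................................
194 ......................................................................................................................................................
195 .................................................................................................
[... 13148 characters left out ...]
................................................................................
281 ......................................................................................................................................................
282 ......................................................................................................................................................
283 ......................................................................................................................................................
284 ......................................................................................................................................................
```

Run:
```python
from h import *
s=env.snapshot("top"); d=env.snapshot("side")
# right peg axis from several rows
P=[(228.5,207),(231.5,220),(233.5,229),(236.5,240.5)]
pts=np.array([onz(s,u,v,.181) for u,v in P]); print(pts)
for nm,Q in dict(mid=[(179,215),(180.5,232),(184,241),(185.5,253)],left=[(128.5,227),(130.5,238),(132.5,249)]).items(): print(nm,np.array([onz(s,u,v,.181) for u,v in Q]))
print("tip",onz(s,238,253,.195))
# header front ends
for u,v in [(219.5,236.5),(246,232.5)]: print(onz(s,u,v,.185))
# clear-box crop
a=s["color"][210:300,315:445,::-1]; cv2.imwrite("pics/box.png",cv2.resize(a,None,fx=6,fy=6,interpolation=cv2.INTER_CUBIC))
a=d["color"][190:260,300:390,::-1]; cv2.imwrite("pics/boxs.png",cv2.resize(a,None,fx=8,fy=8,interpolation=cv2.INTER_CUBIC))
a=d["color"][215:290,230:300,::-1]; cv2.imwrite("pics/pks.png",cv2.resize(a,None,fx=8,fy=8,interpolation=cv2.INTER_CUBIC))
```

```text
[[0.63496574 0.05141423 0.181     ]
 [0.60652257 0.04428814 0.181     ]
 [0.58691918 0.03954422 0.181     ]
 [0.56198922 0.03254607 0.181     ]]
mid [[0.61595631 0.15857547 0.181     ]
 [0.57891853 0.15415454 0.181     ]
 [0.55949112 0.14598973 0.181     ]
 [0.53361537 0.14196516 0.181     ]]
left [[0.5883446  0.26679785 0.181     ]
 [0.56454295 0.26147936 0.181     ]
 [0.54085034 0.25618523 0.181     ]]
tip [0.53436448 0.02808659 0.195     ]
[0.56991605 0.06919903 0.185     ]
[0.5793123  0.01213024 0.185     ]
```

View pics/box.png

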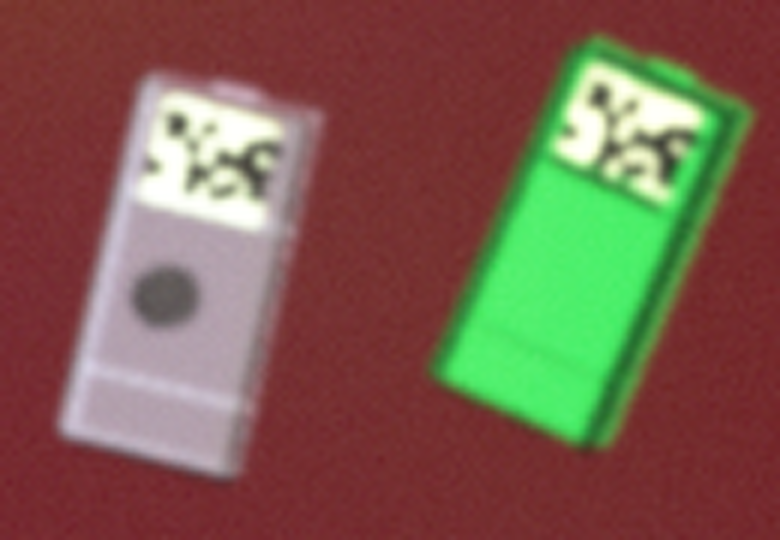

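View pics/boxs.png

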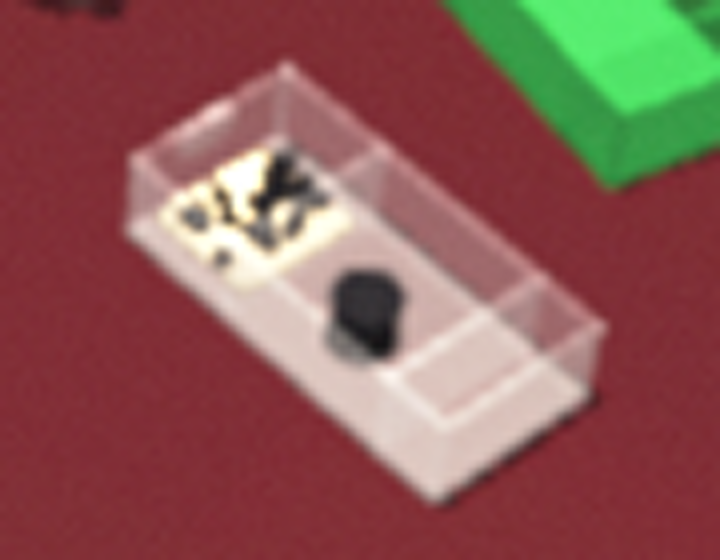

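View pics/pks.png

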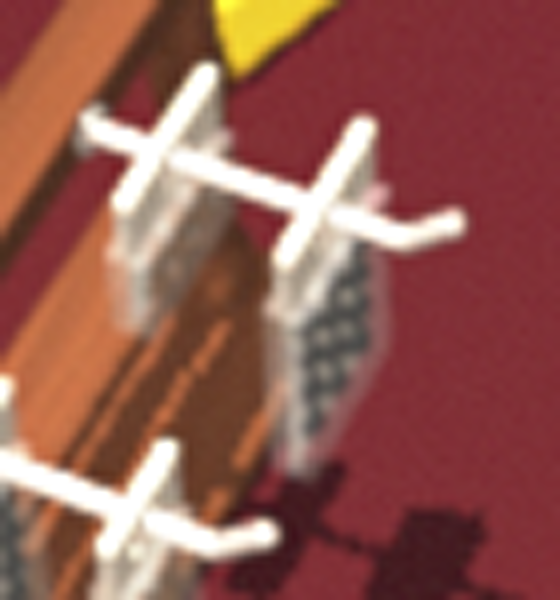

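Run:
```python
from h import *
s=env.snapshot("top"); d=env.snapshot("side")
im=s["color"].astype(float)
g=np.clip(im.min(2)-60,0,None)  # whiteness
def line(rows,c0,c1):
    P=[]
    for r in rows:
        cc=c0+(c1-c0)*(r-rows[0])/(rows[-1]-rows[0]); a=int(round(cc))-4
        w=g[r,a:a+9]; P.append(((w*np.arange(a,a+9)).sum()/w.sum(),r))
    X=np.array([onz(s,u,v,.1815) for u,v in P]); k=np.polyfit(X[:,0],X[:,1],1)
    res=X[:,1]-np.polyval(k,X[:,0]); print(np.degrees(np.arctan(k[0])),np.polyval(k,.6),res.std(),X[0],X[-1]); return k
kr=line(list(range(205,209))+list(range(220,230))+list(range(241,244)),228,236.5)
km=line(list(range(214,220))+list(range(230,241))+list(range(251,254)),178.5,187)
kl=line(list(range(225,252))+[262,263,264],128,136)
a=onz(s,262,185.2,.244); b=onz(s,86,225.2,.244); print("posts",a,b,np.linalg.norm(a-b),np.degrees(np.arctan2(-(b-a)[0],(b-a)[1])))
print("base side tri", tri(s,(227.7,203.5),d,(241,231)))
print("bend", tri(s,(236.8,242),d,(280.6,245)))
for v in (240,242,244,246,248): print(v,tri(s,(236.3+(v-240)*.2,v),d,(280.6,245)))
print("tip", tri(s,(238,252),d,(287.3,242.8)))
# bend as ray-side ∩ peg vertical plane
for nm,uv in dict(bend=(280.6,245),tip=(287.3,242.8),hdr=(270.3,240.6),base=(241,231)).items():
    c,dd=ray(d,*uv); n=np.array([kr[0],-1,0]); t=(-kr[1]-n@c)/(n@dd); print(nm,c+t*dd)
```

```text
13.639581043491255 0.04292844032366651 8.063905653905765e-05 [0.63928898 0.05248939 0.1815    ] [0.55653644 0.03243696 0.1815    ]
13.463016955767703 0.15595132251107752 9.227459288405349e-05 [0.61806929 0.16001628 0.1815    ] [0.5336155 0.1401066 0.1815   ]
13.575859470089217 0.26914303247173393 0.00013027354261959967 [0.59264079 0.26738912 0.1815    ] [0.50872715 0.24705844 0.1815    ]
posts [ 0.67348146 -0.02147738  0.244     ] [0.58530474 0.337755   0.244     ] 0.369895988511737 13.791091818063725
base side tri (array([0.64421099, 0.05443591, 0.18139991]), np.float64(0.003910727464355912))
bend (array([0.55704707, 0.03080519, 0.17632805]), np.float64(0.004717798012888622))
240 (array([0.55966214, 0.03091492, 0.17489899]), np.float64(0.008999983843035691))
242 (array([0.55698098, 0.03097973, 0.17656271]), np.float64(0.00483172052570417))
244 (array([0.55429547, 0.0310564 , 0.17827973]), np.float64(0.0006777125344934157))
246 (array([0.5516062 , 0.03114481, 0.18004913]), np.float64(0.0034617300535374333))
248 (array([0.54891375, 0.0312448 , 0.18187002]), np.float64(0.007586304700155324))
tip (array([0.53698659, 0.02841416, 0.19621826]), np.float64(0.0012893250539805516))
bend [0.55341734 0.03162484 0.17944866]
tip [0.53816127 0.02792285 0.19496361]
hdr [0.57723224 0.03740369 0.18213962]
base [0.64702772 0.05434004 0.17966484]
```

Run:
```python
from h import *
s=zoom("top","pk.png",(198,258,205,260),12)
```

```text
(no output)
```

View pics/pk.png

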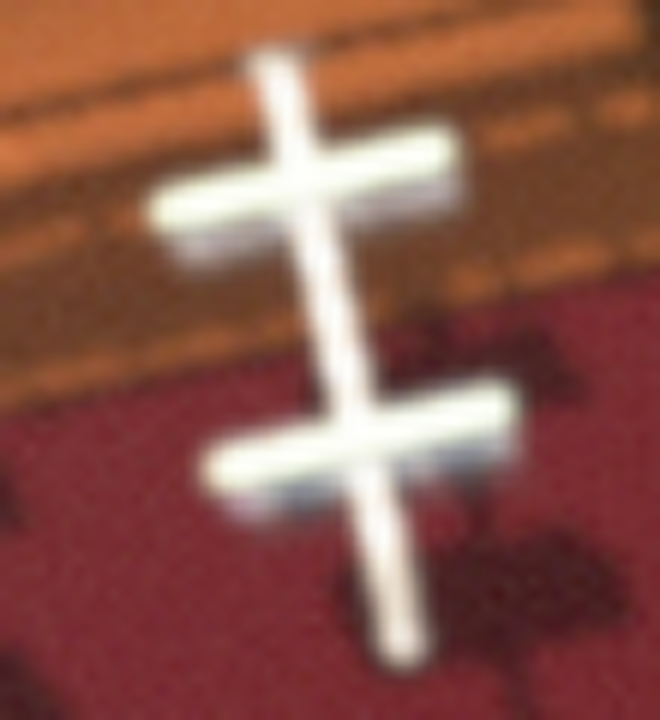

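Run:
```python
from h import *
s=env.snapshot("top"); d=env.snapshot("side")
L=onz(s,222.1,237.2,.189);R=onz(s,248.0,231.1,.189);print(L,R,np.linalg.norm(L-R),(L+R)/2,np.degrees(np.arctan2(-(L-R)[0],(L-R)[1])))
# side: header ends top corner
for uv in [((281,262),),((364,122),)]:
    u,v=uv[0]; print(onz(d,230+u/8,215+v/8,.189))
# box: rim corners near end (top view /6+ (315,210)) , z=.038
C=dict(nl=(60,432),nr=(240,478),fl=(146,76),fr=(322,112),dl=(92,368),dr=(250,407))
W={k:onz(s,315+u/6,210+v/6,.038) for k,(u,v) in C.items()}
for k,v in W.items(): print(k,v)
S=dict(nl=(437,422),nr=(605,325),fl=(130,158),fr=(285,66),dl=(395,375),dr=(540,275))
for k,(u,v) in S.items(): print('side',k,onz(d,300+u/8,190+v/8,.038), tri(s,(315+C[k][0]/6,210+C[k][1]/6),d,(300+u/8,190+v/8)))
```

```text
[0.56818116 0.0632381  0.189     ] [0.58206957 0.00772793 0.189     ] 0.05722120389896485 [0.57512536 0.03548302 0.189     ] 14.046796149370637
[0.57000994 0.06368655 0.189     ]
[0.58294738 0.01191194 0.189     ]
nl [ 0.47384802 -0.17545912  0.038     ]
nr [ 0.45628369 -0.24803983  0.038     ]
fl [ 0.61839056 -0.21056429  0.038     ]
fr [ 0.60457071 -0.28249189  0.038     ]
dl [ 0.49962803 -0.18839151  0.038     ]
dr [ 0.4847088  -0.25225972  0.038     ]
side nl [ 0.48003152 -0.17818031  0.038     ] (array([ 0.47570134, -0.17364039,  0.0454373 ]), np.float64(0.004110984076821482))
side nr [ 0.45890026 -0.2456813   0.038     ] (array([ 0.45776627, -0.2473933 ,  0.03703144]), np.float64(0.0033948474560674263))
side fl [ 0.6227343  -0.21207655  0.038     ] (array([ 0.61918326, -0.20918052,  0.04259589]), np.float64(0.0029418747298568387))
side fr [ 0.60557152 -0.27997393  0.038     ] (array([ 0.60568647, -0.28237066,  0.03585046]), np.float64(0.002122755010268105))
side dl [ 0.50098579 -0.18639393  0.038     ] (array([ 0.50058589, -0.1880365 ,  0.03658022]), np.float64(0.002151737678930333))
side dr [ 0.4866601  -0.25133387  0.038     ] (array([ 0.48565598, -0.25170254,  0.03824378]), np.float64(0.0021511954978561156))
```

```bash
cat >> h.py <<'E'
def show():
    st=env.read_state(); R=rot(st); print("t",round(st["clock"],2),"p",st["tcp_pos"].round(4),"j",np.degrees(st["joints"]).round(0),"F",st["contact_force"].round(2),"T",st["torque"].round(3),"w",round(st["gripper_width"],4)); print(R.as_matrix().round(4).tolist()); return st,R
def delta(p,yaw,tilt=0):
    """target: tool down, tool x at yaw deg (world), then pitched"""
    st,R=show()
    x=np.array([np.cos(np.radians(yaw)),np.sin(np.radians(yaw)),0]); z=np.array([0,0,-1.]); y=np.cross(z,x)
    T=Ro.from_matrix(np.stack([x,y,z],1))
    if tilt: T=T*Ro.from_euler('y',tilt,degrees=True)
    print("shift mm",(R.inv().apply(np.asarray(p)-st["tcp_pos"])*1000).round(1),"turn deg",np.degrees((R.inv()*T).as_rotvec()).round(2))
E
python3 - <<'E'
from h import *
s=env.snapshot("wrist"); st=env.read_state()
print("cam in tool mm",rot(st).inv().apply(-s["R"].T@s["t"]-st["tcp_pos"])*1000)
delta((.572,.036,.32),13.6)
E
```

```text
cam in tool mm [  69.17062508    0.25066122 -168.40792653]
t 0.65 p [ 0.2178 -0.4777  0.2055] j [-65.   7.  -2.  81.  -0.  90.] F [-0.16  0.05 -0.51] T [-0.01   0.019 -0.014] w 0.0853
[[0.9099, 0.4149, 0.0], [0.4149, -0.9099, -0.0], [-0.0, 0.0, -1.0]]
shift mm [ 535.4 -320.4 -114.5] turn deg [ 0.   -0.   10.91]
```

>>> {"fn": "drive_tool", "kwargs": {"series": [0,0,-0.04,0,0,0,1,0,0,-0.04,0,0,0,1,0.015,-0.01,-0.035,0,0,0,1,0.03,-0.018,0,0,0,0,1,0.035,-0.021,0,0,0,0,1,0.035,-0.021,0,0,0,0,1,0.035,-0.021,0,0,0,0,1,0.035,-0.021,0,0,0,0,1,0.035,-0.021,0,0,0,0,1,0.035,-0.021,0,0,0,0,1]}}

```text
clock: 1.65
tcp_pos: [0.3866, -0.2303, 0.3207]
orientation: [0.0, 0.977, 0.212, 0.0]
contact_force: [0.7, -1.0, 0.3]
gripper_width: 0.0855
```

Run:
```python
from h import *
delta((.572,.036,.32),13.6)
```

```text
t 1.65 p [ 0.3866 -0.2303  0.3207] j [-31.   1.   5.  95.  -0. 125.] F [ 0.68 -1.02  0.25] T [-0.025 -0.009 -0.052] w 0.0855
[[0.91, 0.4147, 0.0006], [0.4147, -0.91, -0.0004], [0.0004, 0.0006, -1.0]]
shift mm [ 279.2 -165.4    0.7] turn deg [ 0.03 -0.02 10.9 ]
```

>>> {"fn": "drive_tool", "kwargs": {"series": [0.035,-0.021,0,0,0,0,1,0.035,-0.021,0,0,0,0,1,0.035,-0.021,0,0,0,0,1,0.035,-0.021,0,0,0,0,1,0.035,-0.021,0,0,0,0,1,0.035,-0.021,0,0,0,0,1,0.035,-0.02,0,0,0,0,1,0.034,-0.02,0,0,0,-5,1,0,0,0,0,0,-8,1,0,0,0,0,0,-8,1]}}

```text
clock: 2.65
tcp_pos: [0.5716, 0.0364, 0.3196]
orientation: [-0.0, 0.921, 0.391, -0.001]
contact_force: [-0.6, -0.4, -0.1]
gripper_width: 0.0854
```

>>> {"fn": "drive_tool", "kwargs": {"series": [0,0,0,0,0,-8.5,1,0,0,0,0,0,-8.5,1,0,0,0,0,0,-8.5,1,0,0,0,0,0,-8.5,1,0,0,0,0,0,-8.5,1,0,0,0,0,0,-8.5,1,0,0,0,0,0,-8.5,1,0,0,0,0,0,-8.5,1,0,0,0,0,0,-8.5,1,0,0,0,0,0,-8.5,1]}}

```text
clock: 3.65
tcp_pos: [0.571, 0.035, 0.3205]
orientation: [0.0, 0.416, 0.909, 0.0]
contact_force: [-0.1, -0.9, 0.1]
gripper_width: 0.0855
```

Run:
```python
from h import *
delta((.572,.036,.32),193.6)
```

```text
t 3.65 p [0.571  0.035  0.3205] j [ 4. 15. 21. 97.  0. 53.] F [-0.1  -0.88  0.11] T [0.026 0.024 0.025] w 0.0855
[[-0.6542, 0.7563, 0.0], [0.7563, 0.6542, 0.0], [0.0, 0.0, -1.0]]
shift mm [0.1 1.4 0.5] turn deg [  0.     0.   -62.74]
```

>>> {"fn": "drive_tool", "kwargs": {"series": [0,0,0,0,0,-8.5,1,0,0,0,0,0,-8.5,1,0,0,0,0,0,-8.5,1,0,0,0,0,0,-8.5,1,0,0,0,0,0,-8.5,1,0,0,0,0,0,-8.5,1,0,0,0,0,0,-8.5,1,0,0,0,0,0,-3.2,1,0,0,0,0,0,0,1]}}

```text
clock: 4.55
tcp_pos: [0.5709, 0.035, 0.3205]
orientation: [-0.0, -0.115, 0.993, 0.0]
contact_force: [0.3, 0.3, 0.0]
gripper_width: 0.0854
```

Run:
```python
from h import *
s=zoom("wrist","w1.png",(0,420,0,560),1.4)
delta((.572,.036,.146),193.6)
for n,X in dict(hole=(.5755,.037,.176),top=(.5755,.037,.189),L=(.569,.063,.189),R=(.582,.0107,.189),bend=(.5535,.0317,.18),tip=(.539,.028,.194)).items(): print(n,proj(s,X)*1.4)
```

```text
t 4.6 p [0.5709 0.035  0.3205] j [  4.  15.  21.  97.   0. -10.] F [ 0.56  1.06 -0.6 ] T [0.029 0.029 0.001] w 0.0856
[[-0.9738, -0.2272, 0.0], [-0.2272, 0.9738, 0.0], [-0.0, 0.0, -1.0]]
shift mm [ -1.2   0.7 174.5] turn deg [ 0.    0.   -0.47]
hole [390.51822958 269.08443712]
top [390.6022002  274.20400596]
L [435.63747307 273.55855021]
R [345.11058954 274.73742742]
bend [390.35257152 233.94465924]
tip [389.94851841 211.92223624]
```

View pics/w1.png

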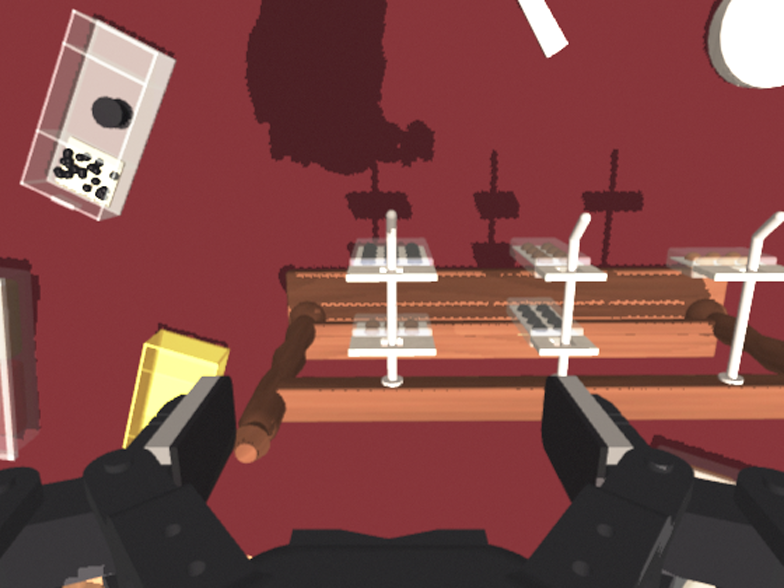

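Run:
```python
from h import *
s=zoom("wrist","w2.png",(140,290,220,330),5)
e=np.array([-.972,-.235,0])
for o in (-7,-2,2,7,12,16):
  for z in (.189,.165,.091): print(o,z,proj(s,np.array([.5755,.037,z])+e*o/1000+np.array([-.235,.972,0])*.027))
```

```text
-7 0.189 [311.27512566 203.70149466]
-7 0.165 [308.93914607 196.65989187]
-7 0.091 [303.41141445 179.99703636]
-2 0.189 [311.37538623 197.92375668]
-2 0.165 [309.0227805  191.25376063]
-2 0.091 [303.46145915 175.48656637]
2 0.189 [311.45623929 193.2644192 ]
2 0.165 [309.09018835 186.89651666]
2 0.091 [303.50174139 171.85597594]
7 0.189 [311.55812151 187.39323038]
7 0.165 [309.17508082 181.40906581]
7 0.091 [303.55240523 167.28970301]
12 0.189 [311.66092169 181.4691415 ]
12 0.165 [309.2606845  175.87564213]
12 0.091 [303.60341802 162.69197984]
16 0.189 [311.74383114 176.69130017]
16 0.165 [309.32968555 171.41541322]
16 0.091 [303.64448193 158.99093819]
```

View pics/w2.png

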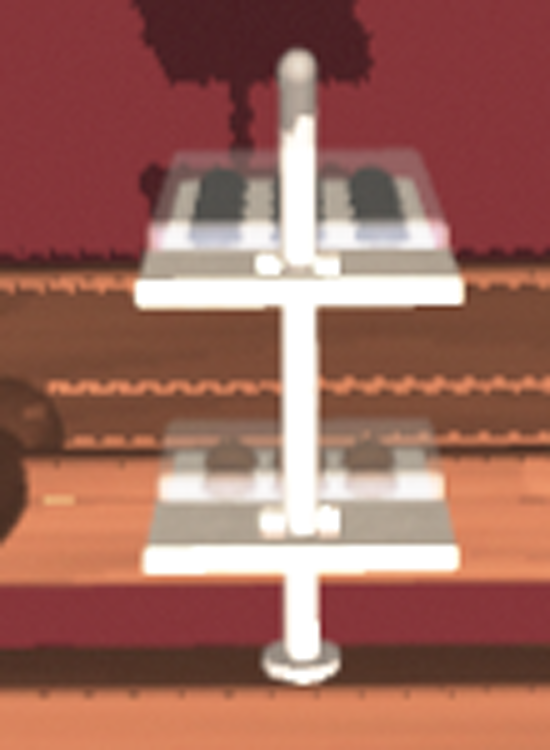

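>>> {"fn": "drive_tool", "kwargs": {"series": [-0.0055,0.0013,0,0,0,-0.5,1,0,0,0.03,0,0,0,1,0,0,0.03,0,0,0,1,0,0,0.03,0,0,0,1,0,0,0.02,0,0,0,1,0,0,0,0,0,0,1]}}

```text
clock: 5.25
tcp_pos: [0.5746, 0.0376, 0.2073]
orientation: [-0.003, -0.119, 0.993, 0.0]
contact_force: [0.1, -0.1, 0.0]
gripper_width: 0.0853
```

Run:
```python
from h import *
s=zoom("wrist","w3.png",(0,420,0,560),1.4)
delta((.576,.037,.146),193.6)
```

```text
t 5.3 p [0.5754 0.0376 0.2094] j [  4.  13.   5.  82.   0. -10.] F [-0.32  0.04  0.38] T [ 0.039 -0.011 -0.015] w 0.0855
[[-0.9716, -0.2368, -0.0028], [-0.2368, 0.9716, -0.0001], [0.0027, 0.0005, -1.0]]
shift mm [-0.7 -0.8 63.4] turn deg [ 0.03 -0.16  0.1 ]
```

View pics/w3.png

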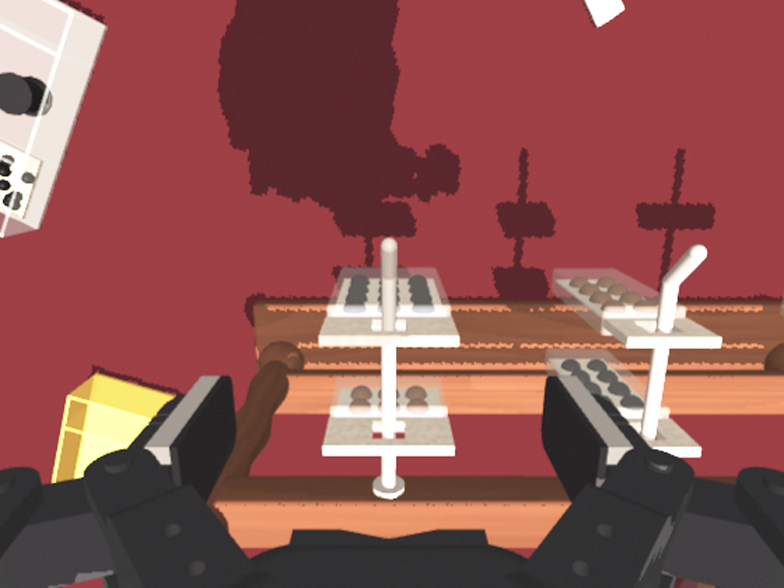

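>>> {"fn": "drive_tool", "kwargs": {"series": [-0.001,-0.0005,0.02,0,0,0,1,0,0,0.02,0,0,0,1,0,0,0.015,0,0,0,1,0,0,0.008,0,0,0,1,0,0,0,0,0,0,1], "squeeze": 25}}

```text
clock: 5.8
tcp_pos: [0.5772, 0.0374, 0.1477]
orientation: [-0.0, -0.119, 0.993, 0.0]
contact_force: [0.5, 0.7, -0.1]
gripper_width: 0.0853
```

Run:
```python
from h import *
s=zoom("wrist","w4.png",(0,420,0,560),1.4)
delta((.576,.037,.146),193.6)
```

```text
t 5.85 p [0.5775 0.0374 0.1484] j [  4.  13.  -2.  75.   0. -10.] F [ 0.67 -1.06  0.5 ] T [-0.022  0.031  0.015] w 0.0853
[[-0.9715, -0.237, 0.0008], [-0.237, 0.9715, 0.0001], [-0.0008, -0.0001, -1.0]]
shift mm [ 1.6 -0.   2.4] turn deg [-0.01  0.05  0.11]
```

View pics/w4.png

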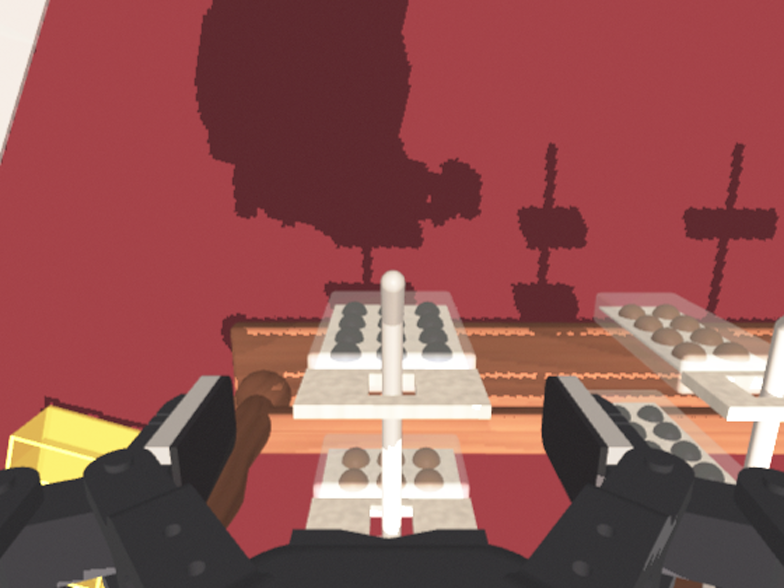

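>>> {"fn": "drive_tool", "kwargs": {"series": [0,0,0,0,0,0,0.4,0,0,0,0,0,0,0.4,0,0,0,0,0,0,0.4,0,0,0,0,0,0,0.2,0,0,0,0,0,0,0.2,0,0,0,0,0,0,0.1,0,0,0,0,0,0,0,0,0,0,0,0,0,0], "squeeze": 25}}

```text
clock: 6.65
tcp_pos: [0.5775, 0.0371, 0.1481]
orientation: [0.001, -0.119, 0.993, -0.0]
contact_force: [-0.6, -1.1, 5.0]
gripper_width: 0.0527
```

Run:
```python
from h import *
s=zoom("wrist","w5.png",(120,420,100,460),2.2)
for i in range(4): show(); env.snapshot("top")
```

```text
t 6.7 p [0.5775 0.0371 0.1481] j [  4.  13.  -2.  75.  -0. -10.] F [ 1.33 -1.92  5.71] T [-0.364  0.019  0.006] w 0.0524
[[-0.9715, -0.2369, 0.0012], [-0.2369, 0.9715, -0.0003], [-0.0011, -0.0006, -1.0]]
t 6.75 p [0.5775 0.0371 0.1481] j [  4.  13.  -2.  75.  -0. -10.] F [-0.14 -1.96  5.34] T [-0.382 -0.088 -0.021] w 0.0527
[[-0.9715, -0.2369, 0.0012], [-0.2369, 0.9715, -0.0003], [-0.0011, -0.0006, -1.0]]
t 6.8 p [0.5775 0.0371 0.1481] j [  4.  13.  -2.  75.  -0. -10.] F [-0.17 -1.53  4.01] T [-0.372 -0.09  -0.036] w 0.0522
[[-0.9715, -0.2369, 0.0013], [-0.2369, 0.9715, -0.0003], [-0.0012, -0.0006, -1.0]]
t 6.85 p [0.5774 0.0371 0.1481] j [  4.  13.  -2.  75.  -0. -10.] F [ 0.97 -1.77  5.57] T [-0.353 -0.061 -0.   ] w 0.0523
[[-0.9715, -0.2369, 0.0012], [-0.2369, 0.9715, -0.0003], [-0.0011, -0.0006, -1.0]]
```

View pics/w5.png

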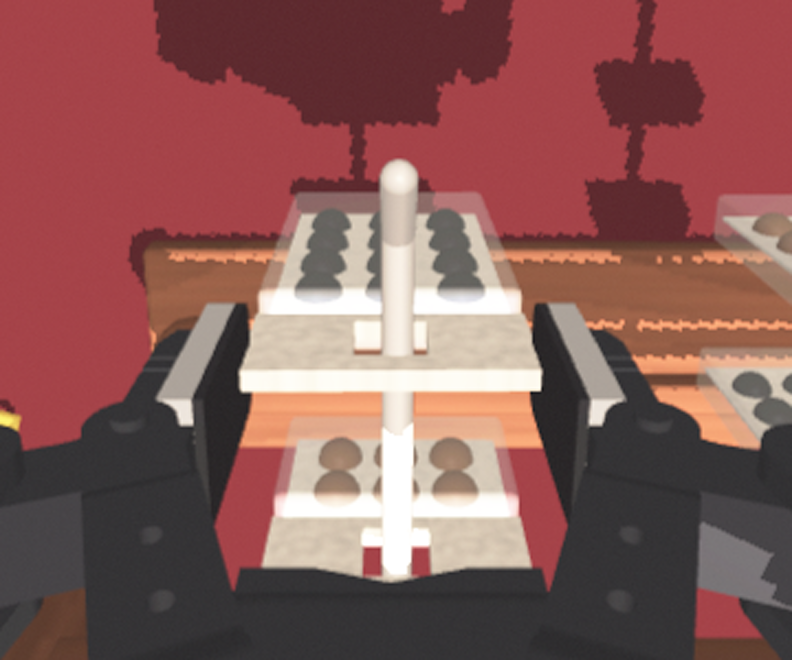

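>>> {"fn": "drive_tool", "kwargs": {"series": [0,0,-0.001,0,0,0,0,0,0,-0.001,0,0,0,0,0,0,0,0,0,0,0]}}

```text
clock: 7.2
tcp_pos: [0.5766, 0.0375, 0.1489]
orientation: [-0.001, -0.119, 0.993, 0.0]
contact_force: [0.6, 0.3, -0.8]
gripper_width: 0.0528
```

Run:
```python
from h import *
for i in range(4): show(); env.snapshot("top")
```

```text
t 7.2 p [0.5766 0.0375 0.1489] j [  4.  13.  -2.  75.   0. -10.] F [ 0.57  0.33 -0.83] T [-0.031  0.08  -0.009] w 0.0528
[[-0.9715, -0.2372, -0.0015], [-0.2372, 0.9715, 0.0004], [0.0014, 0.0007, -1.0]]
t 7.25 p [0.5766 0.0375 0.1489] j [  4.  13.  -2.  75.   0. -10.] F [ 1.08 -0.47 -1.21] T [ 0.035 -0.013 -0.023] w 0.0522
[[-0.9715, -0.2372, -0.0014], [-0.2372, 0.9715, 0.0003], [0.0013, 0.0006, -1.0]]
t 7.3 p [0.5767 0.0375 0.1489] j [  4.  13.  -2.  75.   0. -10.] F [-0.57  0.62 -0.49] T [ 0.002  0.005 -0.007] w 0.0525
[[-0.9715, -0.2372, -0.0013], [-0.2372, 0.9715, 0.0002], [0.0012, 0.0005, -1.0]]
t 7.35 p [0.5767 0.0374 0.149 ] j [  4.  13.  -2.  75.   0. -10.] F [-0.16  0.57 -0.54] T [-0.034  0.037 -0.043] w 0.0522
[[-0.9715, -0.2371, -0.0011], [-0.2371, 0.9715, 0.0002], [0.001, 0.0004, -1.0]]
```

>>> {"fn": "drive_tool", "kwargs": {"series": [0,0,-0.0015,0,0,0,0,0,0,-0.0015,0,0,0,0,0.002,0,0,0,0,0,0,0.002,0,0,0,0,0,0,0,0,0,0,0,0,0]}}

```text
clock: 7.9
tcp_pos: [0.5729, 0.0363, 0.1526]
orientation: [0.0, -0.119, 0.993, 0.0]
contact_force: [-0.9, -0.7, -0.8]
gripper_width: 0.0522
```

Run:
```python
from h import *
for i in range(3): show(); env.snapshot("top")
```

```text
t 7.9 p [0.5729 0.0363 0.1526] j [  4.  13.  -2.  75.   0. -10.] F [-0.91 -0.73 -0.76] T [-0.022  0.04   0.005] w 0.0522
[[-0.9715, -0.2369, 0.0], [-0.2369, 0.9715, 0.0], [-0.0, -0.0, -1.0]]
t 7.95 p [0.573  0.0363 0.1526] j [  4.  13.  -2.  75.   0. -10.] F [ 0.37 -0.5  -0.72] T [ 0.01  -0.032  0.034] w 0.0525
[[-0.9715, -0.237, 0.0001], [-0.237, 0.9715, 0.0], [-0.0001, -0.0, -1.0]]
t 8.0 p [0.5731 0.0363 0.1525] j [  4.  13.  -2.  75.   0. -10.] F [ 0.22 -0.39 -0.18] T [ 0.071 -0.033  0.071] w 0.052
[[-0.9715, -0.2369, 0.0], [-0.2369, 0.9715, 0.0], [-0.0, 0.0, -1.0]]
```

Free of the peg. Now tilt about the hole while going forward.

>>> {"fn": "drive_tool", "kwargs": {"series": [0.0044,0,0,0,5,0,0,0.0044,0,0.0002,0,5,0,0,0,0,0,0,0,0,0]}}

```text
clock: 8.35
tcp_pos: [0.5653, 0.0346, 0.1505]
orientation: [-0.089, -0.119, 0.989, -0.01]
contact_force: [0.9, 1.2, -2.1]
gripper_width: 0.0529
```

>>> {"fn": "drive_tool", "kwargs": {"series": [0.0044,0,0.0003,0,5,0,0,0.0044,0,0.0005,0,5,0,0,0,0,0,0,0,0,0]}}

```text
clock: 8.65
tcp_pos: [0.5565, 0.0324, 0.1512]
orientation: [-0.174, -0.118, 0.977, -0.021]
contact_force: [0.4, -0.4, -1.6]
gripper_width: 0.0522
```

Run:
```python
from h import *
s=zoom("wrist","w6.png",(120,420,100,460),2.2)
for i in range(3): 
    st,R=show(); print("hole",st["tcp_pos"]+R.apply([0,0,-.028])); zoom("side","s6.png",(200,290,220,310),6)
```

```text
t 8.7 p [0.5568 0.0324 0.1521] j [ 5. 29. 17. 98. -3. -8.] F [-0.24  0.43 -0.35] T [ 0.093 -0.378  0.014] w 0.0524
[[-0.9129, -0.2372, -0.3322], [-0.223, 0.9715, -0.0807], [0.3419, 0.0005, -0.9398]]
hole [0.56612975 0.03465776 0.17843204]
t 8.75 p [0.5567 0.0323 0.1531] j [ 5. 29. 17. 98. -3. -8.] F [ 0.15 -0.22 -1.53] T [ 0.081 -0.387 -0.035] w 0.0524
[[-0.9137, -0.2371, -0.3302], [-0.223, 0.9715, -0.0805], [0.3398, 0.0001, -0.9405]]
hole [0.56596803 0.03455379 0.17947111]
t 8.8 p [0.5565 0.0322 0.154 ] j [ 5. 29. 17. 98. -3. -8.] F [ 0.5  -0.28 -0.45] T [ 0.086 -0.386  0.047] w 0.0526
[[-0.9141, -0.237, -0.3291], [-0.2229, 0.9715, -0.0804], [0.3388, -0.0001, -0.9409]]
hole [0.56571052 0.03446619 0.18032668]
```

View pics/w6.png

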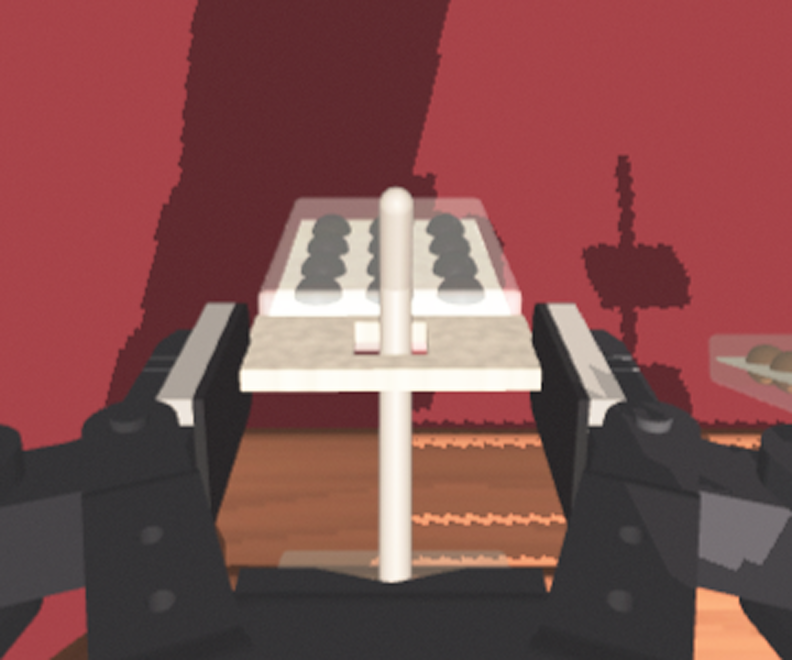

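View pics/s6.png

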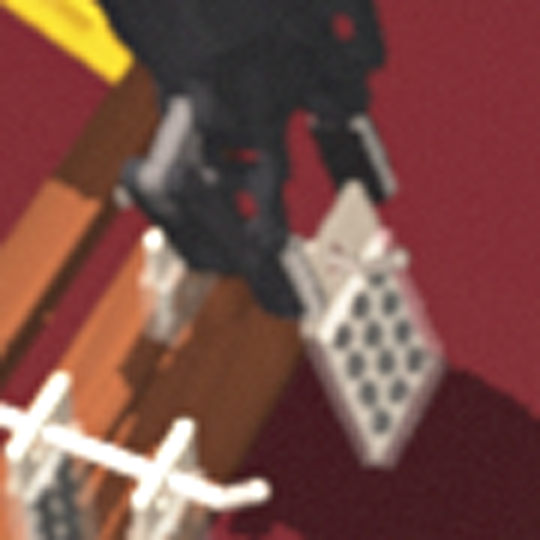

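>>> {"fn": "drive_tool", "kwargs": {"series": [0.0019,0,0.0007,0,0,0,0,0.0019,0,0.0007,0,0,0,0,0.0019,0,0.0007,0,0,0,0,0.0019,0,0.0007,0,0,0,0,0,0,0,0,0,0,0,0,0,0,0,0,0,0]}}

```text
clock: 9.45
tcp_pos: [0.5482, 0.0303, 0.1538]
orientation: [-0.172, -0.118, 0.978, -0.021]
contact_force: [0.1, -0.1, -0.7]
gripper_width: 0.0525
```

Run:
```python
from h import *
for i in range(3): 
    st,R=show(); print("hole",st["tcp_pos"]+R.apply([0,0,-.028])); zoom("wrist","w7.png",(120,420,100,460),2.2)
```

```text
t 9.45 p [0.5482 0.0303 0.1538] j [ 5. 28. 16. 98. -3. -8.] F [ 0.09 -0.14 -0.68] T [ 0.166 -0.363 -0.044] w 0.0525
[[-0.913, -0.237, -0.3321], [-0.2228, 0.9715, -0.081], [0.3418, -0.0, -0.9398]]
hole [0.55752072 0.03255708 0.18012369]
t 9.5 p [0.5483 0.0303 0.1537] j [ 5. 28. 16. 98. -3. -8.] F [ 0.55 -1.02 -0.49] T [ 0.05  -0.363  0.044] w 0.0523
[[-0.9129, -0.237, -0.3322], [-0.2227, 0.9715, -0.081], [0.342, 0.0, -0.9397]]
hole [0.55759519 0.03255604 0.18004032]
t 9.55 p [0.5483 0.0303 0.1537] j [ 5. 28. 16. 98. -3. -8.] F [-0.49 -0.05 -1.24] T [ 0.111 -0.38   0.009] w 0.0524
[[-0.9129, -0.237, -0.3323], [-0.2227, 0.9715, -0.0811], [0.342, -0.0, -0.9397]]
hole [0.55763264 0.03254859 0.17998787]
```

View pics/w7.png

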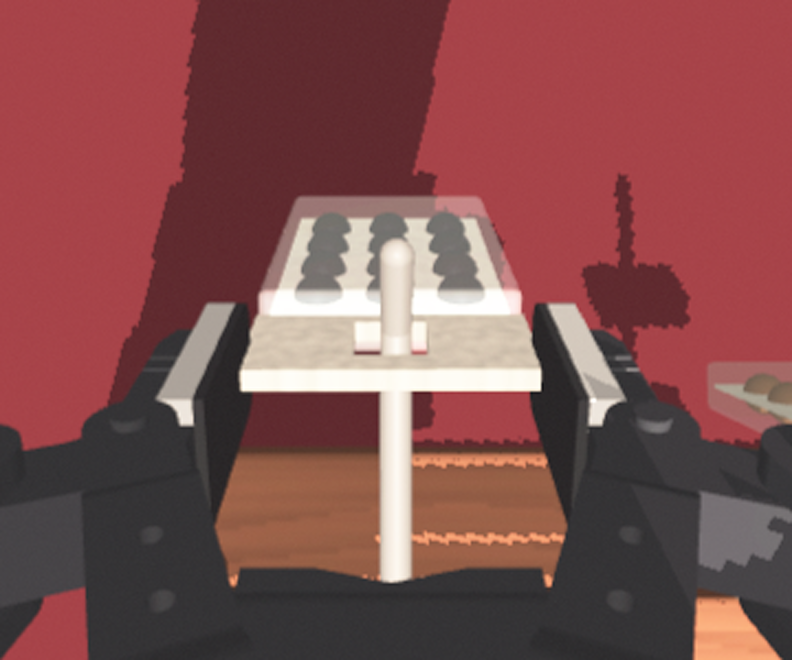

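Run:
```python
from h import *
s=env.snapshot("wrist")
for v in (239,): 
  for z in (.192,.195,.197): print(z,onz(s,100+397/2.2,120+v/2.2,z))
for x in (.549,.553,.557):
  k=(.647-x)/.972-.0 
  y=.0543-(.647-x)*.2426
  t=np.array([x,y,.18])+np.array([-.0136,-.0033,.014]); n=t+np.array([-.687,-.166,.707])*.003
  u=t+np.array([.687,.166,.707])*.003
  print(x,[((proj(s,q)-[100,120])*2.2).round(0) for q in (n,u,t)])
```

```text
0.192 [0.53767156 0.02850439 0.192     ]
0.195 [0.53771989 0.0284911  0.195     ]
0.197 [0.53775211 0.02848223 0.197     ]
0.549 [array([393., 212.]), array([393., 236.]), array([393., 224.])]
0.553 [array([393., 236.]), array([393., 261.]), array([393., 248.])]
0.557 [array([393., 260.]), array([393., 285.]), array([393., 272.])]
```

>>> {"fn": "drive_tool", "kwargs": {"series": [0.0019,0,0.0007,0,0,0,0,0.0019,0,0.0007,0,0,0,0,0.0019,0,-0.0009,0,0,0,0,0.0019,0,-0.0009,0,0,0,0,0,0,0,0,0,0,0]}}

```text
clock: 10.15
tcp_pos: [0.5414, 0.0286, 0.1572]
orientation: [-0.172, -0.118, 0.978, -0.021]
contact_force: [-0.8, -0.1, -0.8]
gripper_width: 0.0525
```

Run:
```python
from h import *
for i in range(3): 
    st,R=show(); print("hole",st["tcp_pos"]+R.apply([0,0,-.028])); zoom("wrist","w8.png",(120,420,100,460),2.2)
```

```text
t 10.15 p [0.5414 0.0286 0.1572] j [ 5. 27. 15. 98. -3. -8.] F [-0.82 -0.06 -0.84] T [ 0.078 -0.386 -0.057] w 0.0525
[[-0.9131, -0.237, -0.3318], [-0.2227, 0.9715, -0.081], [0.3415, -0.0001, -0.9399]]
hole [0.55066508 0.03084314 0.18349586]
t 10.2 p [0.5415 0.0286 0.157 ] j [ 5. 27. 15. 98. -3. -8.] F [ 0.12 -0.49 -1.85] T [ 0.086 -0.423  0.022] w 0.0525
[[-0.9131, -0.237, -0.3318], [-0.2227, 0.9715, -0.081], [0.3416, -0.0001, -0.9399]]
hole [0.55074895 0.03084607 0.18334846]
t 10.25 p [0.5415 0.0286 0.1569] j [ 5. 27. 15. 97. -3. -8.] F [ 0.4   1.15 -0.34] T [ 0.07  -0.416 -0.046] w 0.0519
[[-0.913, -0.237, -0.3319], [-0.2227, 0.9715, -0.081], [0.3417, -0.0, -0.9398]]
hole [0.55078318 0.03087859 0.18322249]
```

View pics/w8.png

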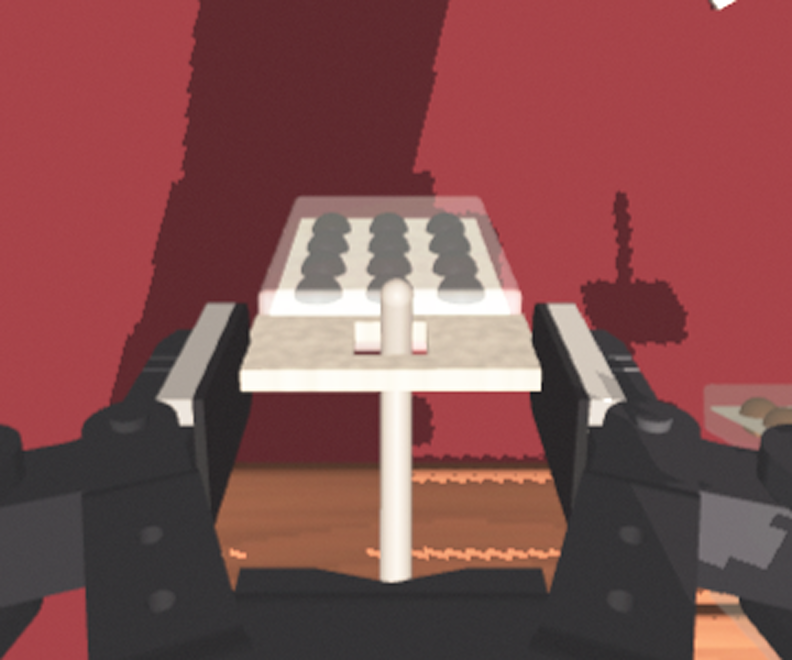

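>>> {"fn": "drive_tool", "kwargs": {"series": [0.0021,0,-0.0006,0,0,0,0,0.0019,0,-0.0009,0,0,0,0,0.0019,0,-0.0009,0,0,0,0,0,0,0,0,0,0,0]}}

```text
clock: 10.7
tcp_pos: [0.5368, 0.0274, 0.1614]
orientation: [-0.172, -0.118, 0.978, -0.021]
contact_force: [-0.2, 1.0, -0.8]
gripper_width: 0.0525
```

>>> {"fn": "drive_tool", "kwargs": {"series": [0.0019,0,-0.0009,0,0,0,0,0.0019,0,-0.0009,0,0,0,0,0,0,0,0,0,0,0]}}

```text
clock: 11.0
tcp_pos: [0.5339, 0.0267, 0.1643]
orientation: [-0.172, -0.118, 0.978, -0.021]
contact_force: [0.1, 0.0, -0.9]
gripper_width: 0.0525
```

Run:
```python
from h import *
for i in range(3): 
    st,R=show(); print("hole",st["tcp_pos"]+R.apply([0,0,-.028])); zoom("wrist","w9.png",(120,420,100,460),2.2)
```

```text
t 11.0 p [0.5339 0.0267 0.1643] j [ 5. 26. 14. 98. -3. -8.] F [ 0.07  0.02 -0.86] T [ 0.158 -0.384  0.022] w 0.0525
[[-0.913, -0.237, -0.332], [-0.2227, 0.9715, -0.0811], [0.3418, -0.0001, -0.9398]]
hole [0.54318378 0.02900468 0.19063819]
t 11.05 p [0.534  0.0268 0.1642] j [ 5. 26. 14. 98. -3. -8.] F [ 0.79  0.33 -0.88] T [ 0.034 -0.382 -0.001] w 0.0524
[[-0.913, -0.237, -0.332], [-0.2228, 0.9715, -0.081], [0.3418, -0.0, -0.9398]]
hole [0.54325791 0.02905188 0.19052521]
t 11.1 p [0.534  0.0268 0.1641] j [ 5. 26. 14. 98. -3. -8.] F [-0.54 -0.46 -0.92] T [ 0.15  -0.342  0.023] w 0.0525
[[-0.913, -0.237, -0.3321], [-0.2227, 0.9715, -0.081], [0.3418, -0.0, -0.9398]]
hole [0.54329685 0.02906427 0.19040859]
```

View pics/w9.png

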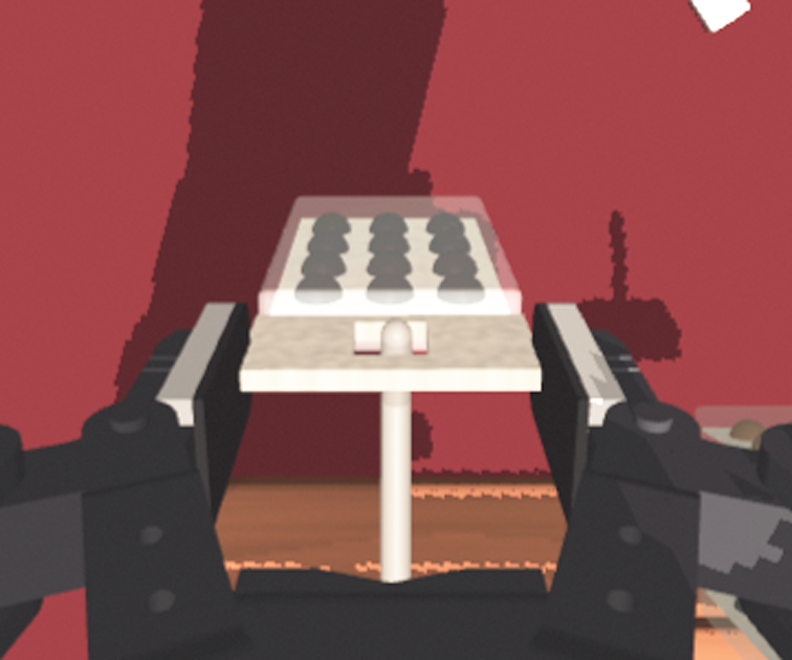

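>>> {"fn": "drive_tool", "kwargs": {"series": [0.002,0,-0.0009,0,0,0,0,0.002,0,-0.0009,0,0,0,0,0.0025,0,-0.0012,0,0,0,0,0.0025,0,-0.0012,0,0,0,0,0.0025,0,-0.0012,0,0,0,0,0,0,0,0,0,0,0]}}

```text
clock: 11.75
tcp_pos: [0.5252, 0.0246, 0.1735]
orientation: [-0.172, -0.118, 0.978, -0.021]
contact_force: [-0.4, 1.2, -1.1]
gripper_width: 0.0523
```

Run:
```python
from h import *
for i in range(2): 
    st,R=show(); print("hole",st["tcp_pos"]+R.apply([0,0,-.028])); zoom("wrist","w10.png",(120,420,100,460),2.2)
```

```text
t 11.75 p [0.5252 0.0246 0.1735] j [ 5. 25. 14. 99. -3. -9.] F [-0.45  1.18 -1.07] T [ 0.125 -0.333 -0.042] w 0.0523
[[-0.9131, -0.237, -0.3318], [-0.2227, 0.9715, -0.081], [0.3415, -0.0001, -0.9399]]
hole [0.53444361 0.02687639 0.19983242]
t 11.8 p [0.5252 0.0246 0.1733] j [ 5. 25. 14. 98. -3. -9.] F [-0.14 -0.49 -0.86] T [ 0.096 -0.365  0.026] w 0.0524
[[-0.9131, -0.2369, -0.3318], [-0.2227, 0.9715, -0.081], [0.3416, -0.0001, -0.9399]]
hole [0.53454001 0.02691278 0.19961798]
```

View pics/w10.png

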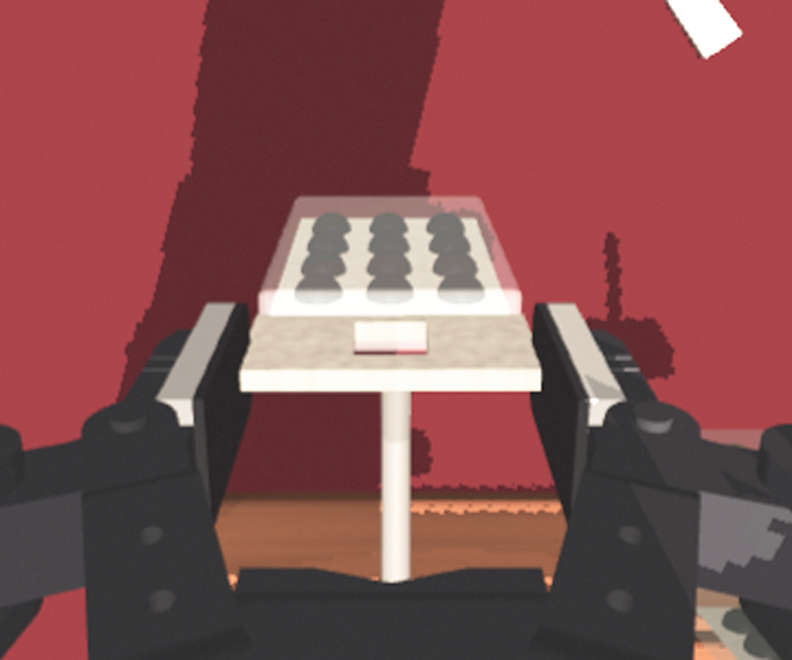

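>>> {"fn": "drive_tool", "kwargs": {"series": [0.0038,0,-0.0018,0,0,0,0,0.0064,0,-0.003,0,0,0,0,0.0064,0,-0.003,0,0,0,0,0.0064,0,-0.003,0,0,0,0,0.0064,0,-0.003,0,0,0,0,0.0064,0,-0.003,0,0,0,0,0.0064,0,-0.003,0,-5,0,0,0.005,0,-0.005,0,-5,0,0,0.005,0,-0.005,0,-5,0,0,0.005,0,-0.005,0,-5,0,0]}}

```text
clock: 12.85
tcp_pos: [0.4813, 0.014, 0.2242]
orientation: [0.002, -0.119, 0.993, 0.0]
contact_force: [-0.3, -0.1, -0.1]
gripper_width: 0.0526
```

Run:
```python
from h import *
env.snapshot("wrist")
delta((.4805,-.2148,.26),166.7)
s=zoom("side","s11.png",(150,300,200,400),4)
```

```text
t 12.9 p [0.4792 0.0135 0.2264] j [  2.   2.  -6.  82.   0. -12.] F [-4.87 -0.12  0.25] T [-0.009  0.343  0.07 ] w 0.0526
[[-0.9715, -0.2367, 0.01], [-0.2367, 0.9716, 0.0011], [-0.01, -0.0013, -0.9999]]
shift mm [  52.4 -222.1  -33.9] turn deg [ 0.06  0.58 26.99]
```

View pics/s11.png

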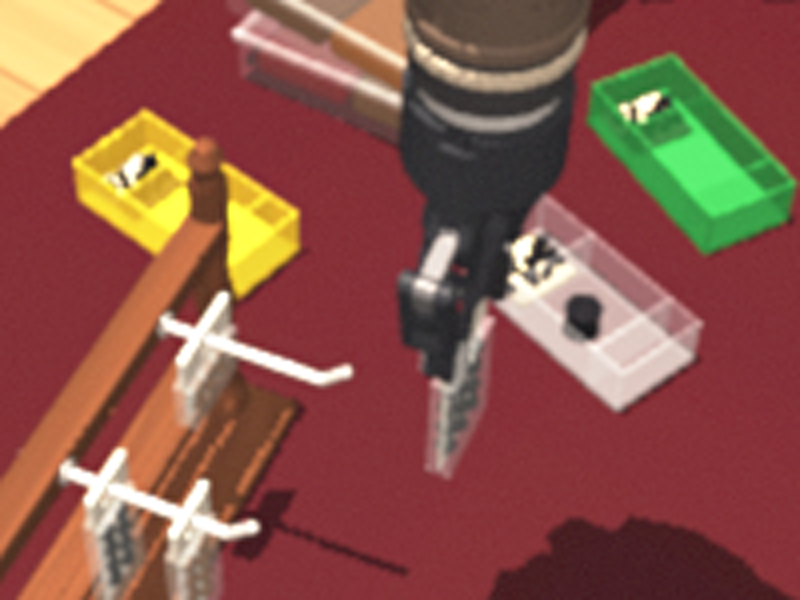

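>>> {"fn": "drive_tool", "kwargs": {"series": [0.003,-0.014,0,0,0,0,0,0.006,-0.026,0,0,0,0,0,0.007,-0.03,0,0,0,0,0,0.007,-0.03,0,0,0,0,0,0.007,-0.03,0,0,0,0,0,0.007,-0.03,0,0,0,0,0,0.007,-0.03,0,0,0,0,0,0.005,-0.02,0,0,0,0,0,0.003,-0.012,0,0,0,5,0,0,0,0,0,0,6,0]}}

```text
clock: 13.95
tcp_pos: [0.4838, -0.2166, 0.2216]
orientation: [-0.002, -0.02, 1.0, 0.0]
contact_force: [-0.1, -0.0, -0.9]
gripper_width: 0.0521
```

>>> {"fn": "drive_tool", "kwargs": {"series": [0,0,0,0,0,6,0,0,0,0,0,0,6,0,0,0,0,0,0,4,0,0,0,0,0,0,0,0,0,0,0,0,0,0,0]}}

```text
clock: 14.45
tcp_pos: [0.4839, -0.2146, 0.2224]
orientation: [-0.001, 0.115, 0.993, 0.0]
contact_force: [0.6, 1.3, -0.4]
gripper_width: 0.0525
```

Run:
```python
from h import *
s=zoom("wrist","w12.png",(0,420,0,560),1.4)
delta((.4805,-.2148,.13),166.7)
s=zoom("top","t12.png",(200,300,310,420),6)
s=zoom("side","s12.png",(150,270,290,400),6)
```

```text
t 14.5 p [ 0.4839 -0.2145  0.2226] j [-24.   8.   1.  83.  -0. -11.] F [ 0.02 -0.53 -0.97] T [ 0.023  0.012 -0.047] w 0.0525
[[-0.9735, 0.2286, -0.0019], [0.2286, 0.9735, 0.0006], [0.0019, 0.0001, -1.0]]
shift mm [ 3.  -1.1 92.6] turn deg [ 0.01 -0.11  0.09]
```

View pics/w12.png

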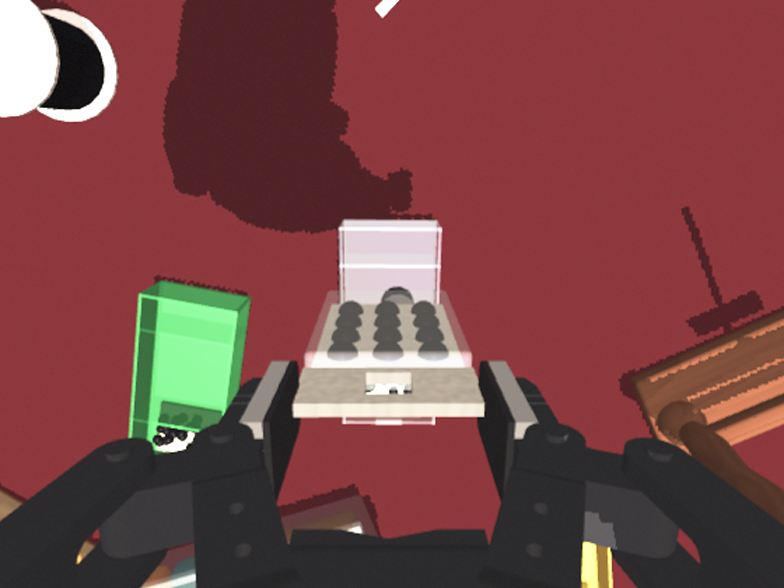

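View pics/s12.png

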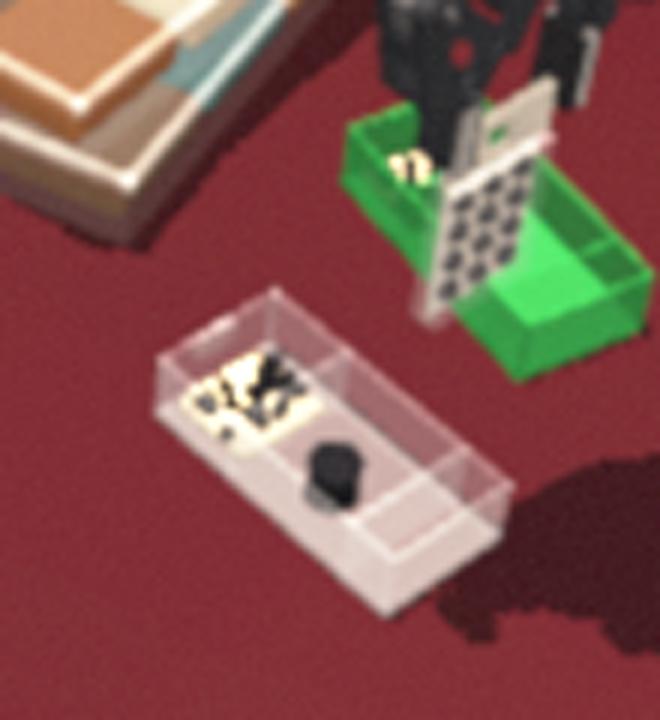

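Run:
```python
from h import *
s=zoom("wrist","w13.png",(150,220,230,330),7)
```

```text
(no output)
```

View pics/w13.png

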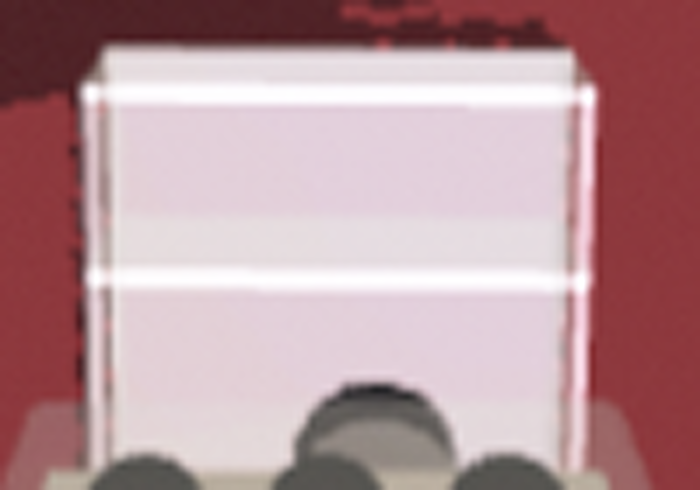

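Run:
```python
from h import *
s=env.snapshot("wrist")
f=lambda u,v:onz(s,230+u/7,150+v/7,.038)
A=f(83,92);B=f(595,95);C=f(89,275);D=f(588,282)
print(A,B,C,D,np.linalg.norm(A-B),np.linalg.norm(C-D),np.linalg.norm((A+B)/2-(C+D)/2))
m=(A+B+C+D)/4;print("slot",m); print("yaw", [np.degrees(np.arctan2(-(p-q)[0],(p-q)[1])) for p,q in((A,B),(C,D))])
st,R=show()
# pack measured in tool from hdr top front edges: header top z in tool -41mm
cols=[(294,402),(484,402)]
hz=st["tcp_pos"][2]+.028+.013
print([onz(s,u/1.4,v/1.4,hz) for u,v in((294,401),(484,401),(294,415),(484,415))])
# tray bottom? foot pred
print("foot if rigid",st["tcp_pos"]+R.apply([0,0,.057]))
```

```text
[ 0.46235469 -0.24480158  0.038     ] [ 0.4788562  -0.17664895  0.038     ] [ 0.48739915 -0.25054297  0.038     ] [ 0.50437913 -0.18292045  0.038     ] 0.07012190647274247 0.06972176351527902 0.025987353368191288
slot [ 0.48324729 -0.21372849  0.038     ]
yaw [np.float64(166.38915190348385), np.float64(165.9044819012168)]
t 14.7 p [ 0.4837 -0.2141  0.2233] j [-24.   8.   1.  83.  -0. -11.] F [ 0.08 -0.78 -0.74] T [-0.019  0.03   0.034] w 0.0523
[[-0.9734, 0.2293, -0.0004], [0.2293, 0.9734, 0.0001], [0.0004, 0.0001, -1.0]]
[array([ 0.47502434, -0.23910297,  0.26426607]), array([ 0.48685949, -0.18889082,  0.26426607]), array([ 0.47910585, -0.2402835 ,  0.26426607]), array([ 0.49103812, -0.18965549,  0.26426607])]
foot if rigid [ 0.48364557 -0.21406775  0.16626607]
```

>>> {"fn": "drive_tool", "kwargs": {"series": [0.001,0,0.015,0,0,0,0,0,0,0.025,0,0,0,0,0,0,0.025,0,0,0,0,0,0,0.025,0,0,0,0,0,0,0.015,0,0,0,0,0,0,0.01,0,0,0.4,0,0,0,0,0,0,0,0,0,0,0,0,0,0,0]}}

```text
clock: 15.5
tcp_pos: [0.4829, -0.2139, 0.1091]
orientation: [0.0, 0.119, 0.993, -0.0]
contact_force: [0.2, -0.1, -0.4]
gripper_width: 0.0524
```

Run:
```python
from h import *
show()
s=zoom("wrist","w14.png",(0,420,0,560),1.4)
s=zoom("side","s14.png",(170,270,290,400),7)
s=zoom("top","t14.png",(200,300,310,420),6)
show()
```

```text
t 15.5 p [ 0.4829 -0.2139  0.1091] j [-24.   9. -13.  69.   0. -10.] F [ 0.22 -0.1  -0.38] T [ 0.006 -0.021 -0.039] w 0.0524
[[-0.9716, 0.2365, 0.0006], [0.2365, 0.9716, -0.0003], [-0.0007, -0.0001, -1.0]]
t 15.65 p [ 0.4833 -0.2141  0.1095] j [-24.   8. -13.  69.  -0. -10.] F [ 0.26 -0.69 -0.38] T [ 0.047 -0.014  0.003] w 0.053
[[-0.9716, 0.2366, 0.0017], [0.2366, 0.9716, -0.0008], [-0.0018, -0.0003, -1.0]]
```

View pics/w14.png

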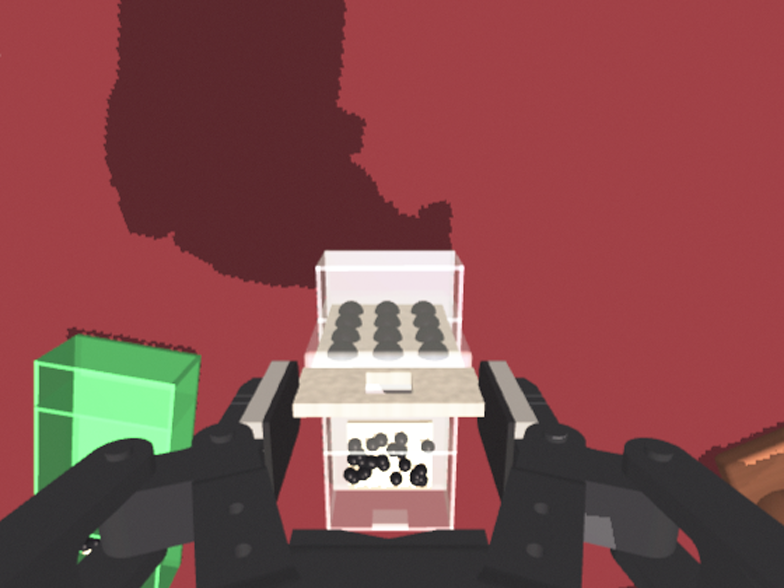

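View pics/s14.png

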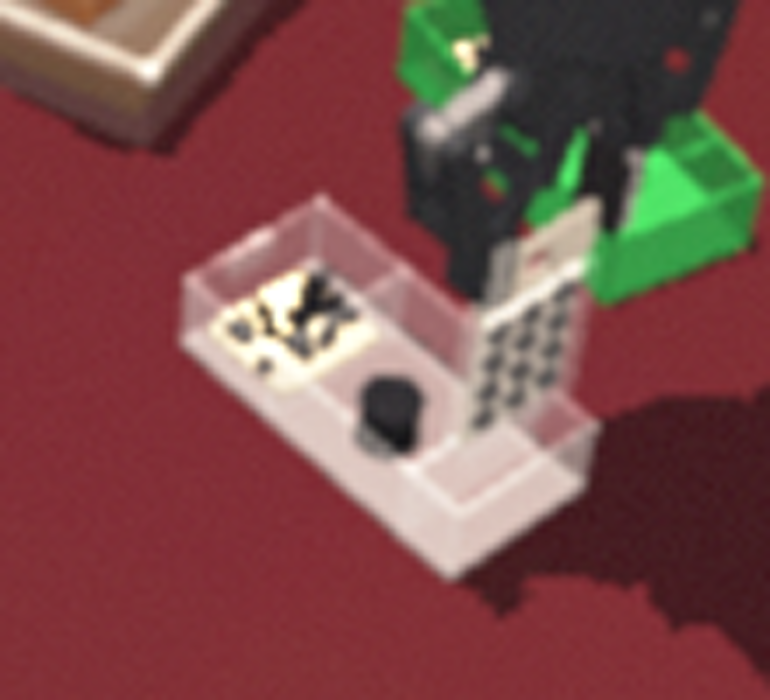

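Run:
```python
from h import *
s=env.snapshot("wrist")
A=onz(s,318/1.4,268/1.4,.038);B=onz(s,463/1.4,268/1.4,.038)
x=np.array([.9725,-.233,0]);print(A,B,np.linalg.norm(A-B),"slot",(A+B)/2+x*.013)
st,R=show()
# tray bottom front edge pred in image
for o in (7,-7):
  for w in(-27,27): print(o,w,proj(s,st["tcp_pos"]+R.apply([o/1000,w/1000,.057]))*1.4, proj(env.snapshot("side"),st["tcp_pos"]+R.apply([o/1000,w/1000,.057])))
```

```text
[ 0.46283682 -0.24415682  0.038     ] [ 0.47913927 -0.17729593  0.038     ] 0.06881967788422973 slot [ 0.48363054 -0.21375538  0.038     ]
t 15.7 p [ 0.4833 -0.214   0.1094] j [-24.   8. -13.  69.  -0. -10.] F [ 0.65  0.74 -1.18] T [ 0.028 -0.025  0.017] w 0.0526
[[-0.9716, 0.2366, 0.0016], [0.2366, 0.9716, -0.0007], [-0.0017, -0.0003, -1.0]]
7 -27 [330.0108388  288.09321914] [371.19068584 226.58252723]
7 27 [449.71107984 288.049817  ] [355.97550132 236.65930305]
-7 -27 [330.96921924 317.48762888] [367.29162627 223.37036626]
-7 27 [448.72804885 317.44942687] [352.10123851 233.33044978]
```

>>> {"fn": "drive_tool", "kwargs": {"series": [0,0,0.01,0,0,0,0,0,0,0.01,0,0,0,0,0,0,0.01,0,0,0,0,0,0,0.008,0,0,0,0,0,0,0.004,0,0,0,0,0,0,0,0,0,0,0,0,0,0,0,0,0,0]}}

```text
clock: 16.6
tcp_pos: [0.4828, -0.2138, 0.0665]
orientation: [0.0, 0.119, 0.993, -0.0]
contact_force: [-0.3, 1.0, -0.8]
gripper_width: 0.0527
```

Run:
```python
from h import *
show()
s=zoom("wrist","w15.png",(0,420,0,560),1.4)
s=zoom("side","s15.png",(170,270,290,400),7)
show()
```

```text
t 16.6 p [ 0.4828 -0.2138  0.0665] j [-24.  10. -17.  63.   0. -10.] F [-0.29  1.02 -0.83] T [ 0.057 -0.009 -0.02 ] w 0.0527
[[-0.9716, 0.2367, 0.0001], [0.2367, 0.9716, -0.0], [-0.0001, -0.0, -1.0]]
t 16.7 p [ 0.483  -0.2139  0.0668] j [-24.  10. -17.  63.   0. -10.] F [ 0.84 -0.85 -0.21] T [ 0.014 -0.052 -0.015] w 0.0524
[[-0.9716, 0.2367, 0.0007], [0.2367, 0.9716, -0.0003], [-0.0008, -0.0001, -1.0]]
```

View pics/w15.png

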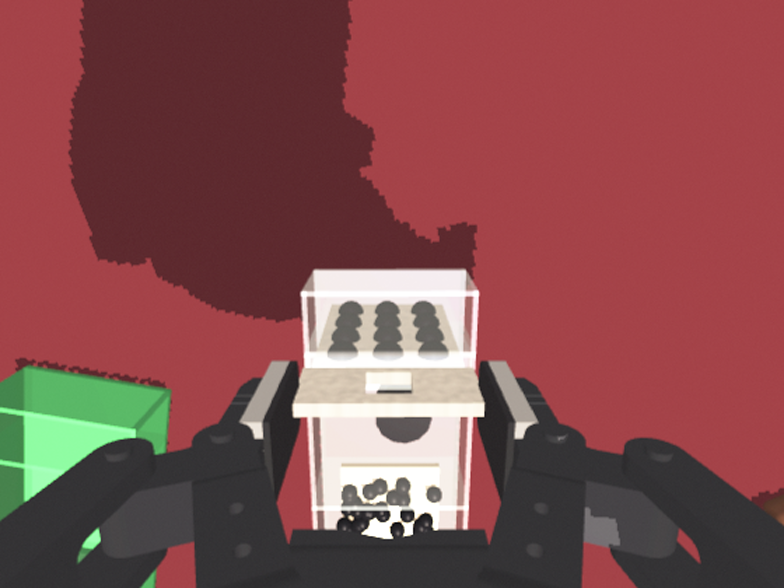

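View pics/s15.png

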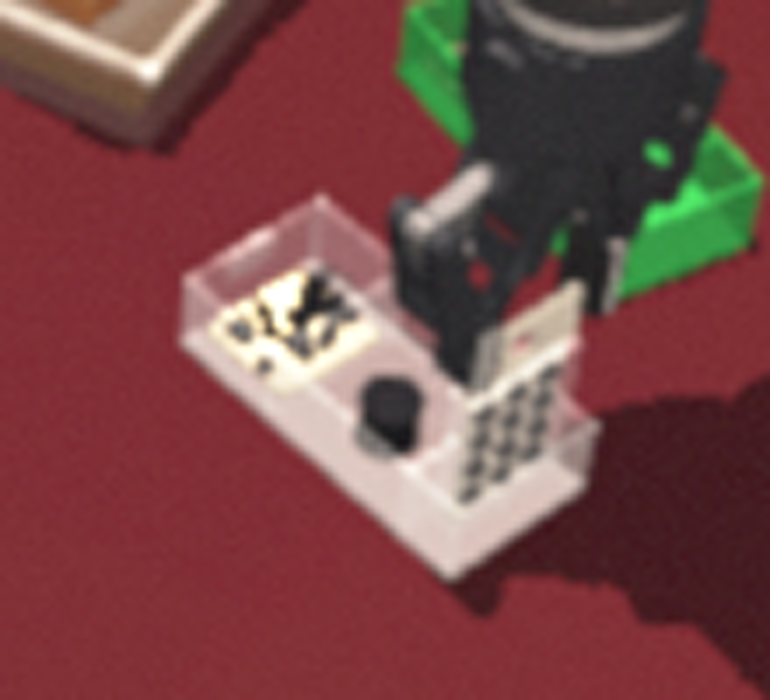

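>>> {"fn": "drive_tool", "kwargs": {"series": [0,0,0.0015,0,0,0,0,0,0,0.0015,0,0,0,0,0,0,0.0015,0,0,0,0,0,0,0,0,0,0,0,0,0,0,0,0,0,0]}}

```text
clock: 17.2
tcp_pos: [0.4826, -0.2138, 0.0618]
orientation: [-0.0, 0.119, 0.993, 0.0]
contact_force: [0.3, 0.1, -1.1]
gripper_width: 0.0527
```

>>> {"fn": "drive_tool", "kwargs": {"series": [0,0,0.001,0,0,0,0,0,0,0,0,0,0,0]}}

```text
clock: 17.4
tcp_pos: [0.4828, -0.2138, 0.061]
orientation: [0.0, 0.119, 0.993, -0.0]
contact_force: [0.4, -0.3, -0.4]
gripper_width: 0.0526
```

>>> {"fn": "drive_tool", "kwargs": {"series": [0,0,0.0007,0,0,0,0,0,0,0,0,0,0,0]}}

```text
clock: 17.6
tcp_pos: [0.4832, -0.214, 0.0609]
orientation: [0.001, 0.119, 0.993, -0.0]
contact_force: [-0.3, -0.5, 4.9]
gripper_width: 0.0525
```

>>> {"fn": "drive_tool", "kwargs": {"series": [0,0,-0.0005,0,0,0,0,0,0,0,0,0,0,0]}}

```text
clock: 17.8
tcp_pos: [0.4827, -0.2139, 0.0608]
orientation: [0.0, 0.119, 0.993, -0.0]
contact_force: [-0.5, 0.3, 3.4]
gripper_width: 0.0528
```

>>> {"fn": "drive_tool", "kwargs": {"series": [0,0,0,0,0,0,0.3,0,0,0,0,0,0,0.4,0,0,0,0,0,0,0.5,0,0,0,0,0,0,0.7,0,0,0,0,0,0,0.9,0,0,0,0,0,0,1,0,0,0,0,0,0,1]}}

```text
clock: 18.5
tcp_pos: [0.4826, -0.2137, 0.0607]
orientation: [-0.0, 0.119, 0.993, 0.0]
contact_force: [0.3, -0.8, -0.2]
gripper_width: 0.0855
```

Run:
```python
from h import *
show()
s=zoom("wrist","w16.png",(0,420,0,560),1.4)
s=zoom("side","s16.png",(170,270,290,400),7)
```

```text
t 18.5 p [ 0.4826 -0.2137  0.0607] j [-24.  10. -18.  63.   0. -10.] F [ 0.33 -0.84 -0.16] T [-0.017 -0.039  0.016] w 0.0855
[[-0.9716, 0.2366, -0.0], [0.2366, 0.9716, 0.0001], [0.0001, 0.0, -1.0]]
```

View pics/w16.png

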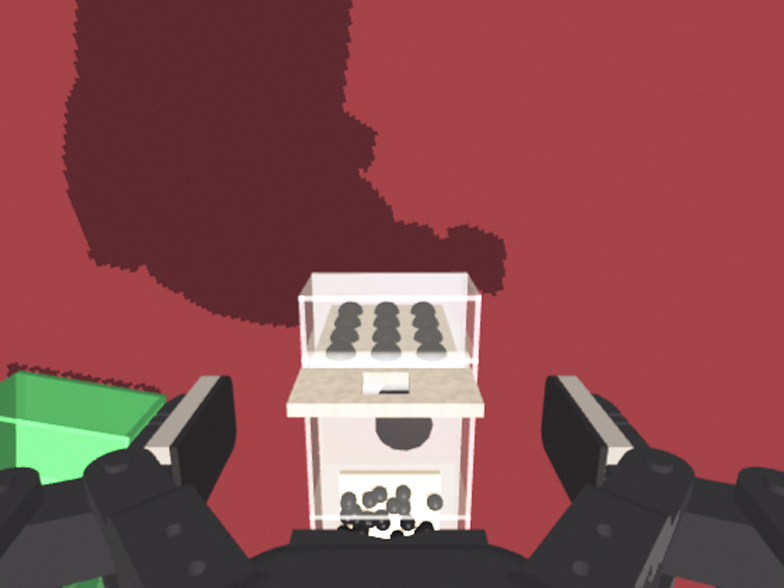

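View pics/s16.png

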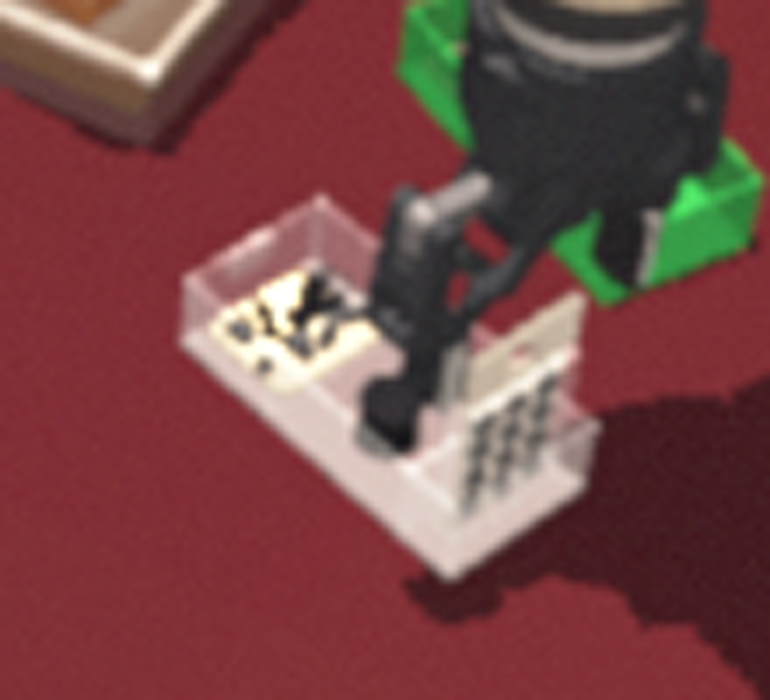

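Released and standing. Lift straight up, clear of the pack.

>>> {"fn": "drive_tool", "kwargs": {"series": [0,0,-0.005,0,0,0,1,0,0,-0.01,0,0,0,1,0,0,-0.02,0,0,0,1,0,0,-0.03,0,0,0,1,0,0,-0.04,0,0,0,1,0,0,-0.04,0,0,0,1,0,0,-0.02,0,0,0,1,0,0,0,0,0,0,1,0,0,0,0,0,0,1]}}

```text
clock: 19.5
tcp_pos: [0.4829, -0.2139, 0.2262]
orientation: [0.001, 0.119, 0.993, -0.0]
contact_force: [0.5, 0.2, 0.0]
gripper_width: 0.0855
```

Run:
```python
from h import *
show()
s=zoom("wrist","w17.png",(0,420,0,560),1.4)
s=zoom("side","s17.png",(150,370,150,390),3)
for n,X in dict(hole=(.483,-.214,.088),top=(.483,-.214,.101)).items(): print(n,proj(env.snapshot("wrist"),X)*1.4)
s=env.snapshot("top")
im=s["color"].astype(int)
w=((im.min(2)>140)&(im.max(2)-im.min(2)<60)).astype(np.uint8)[190:285,110:280]
n,l,st,c=cv2.connectedComponentsWithStats(w)
for i in range(1,n):
    if st[i,4]>8: print(st[i],c[i])
```

```text
t 19.5 p [ 0.4829 -0.2139  0.2262] j [-24.   8.   1.  83.  -0. -10.] F [0.55 0.16 0.04] T [-0.003 -0.027  0.011] w 0.0855
[[-0.9716, 0.2367, 0.0012], [0.2367, 0.9716, -0.0006], [-0.0013, -0.0002, -1.0]]
hole [389.00155378 265.65072226]
top [388.97791906 271.14015076]
[107  12  26  51 331] [121.77945619  31.3141994 ]
[ 61  23  23  51 356] [72.89325843 46.32865169]
[ 11  34  28  51 337] [23.81602374 61.77448071]
```

View pics/w17.png

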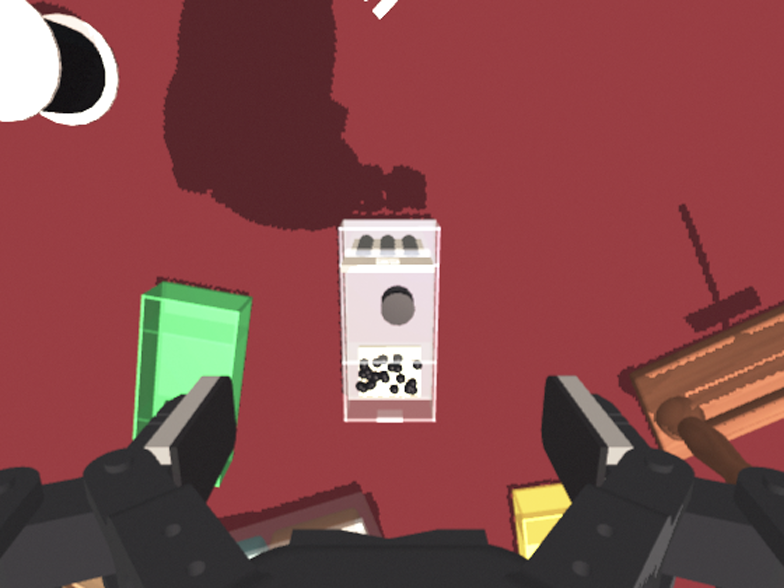

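View pics/s17.png

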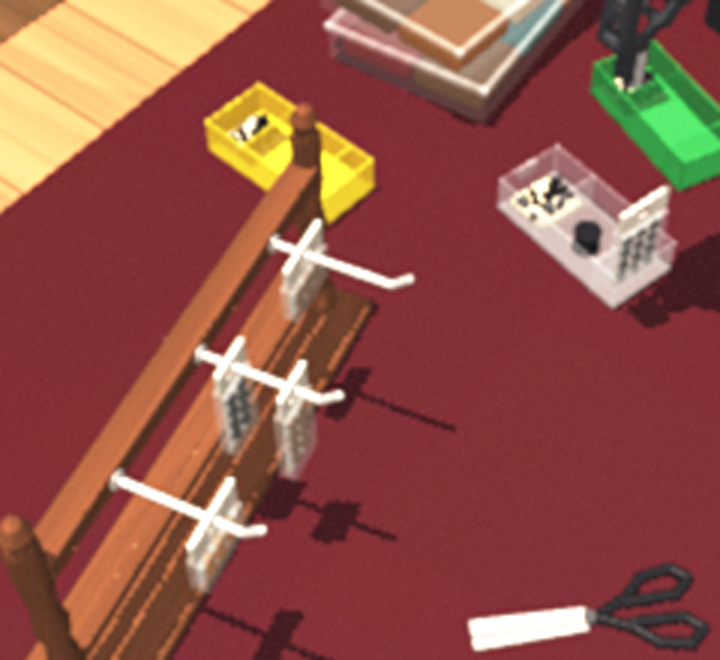

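Run:
```python
from h import *
w=zoom("wrist","w18.png",(150,200,230,330),8); s=env.snapshot("side"); show()
zoom("side","s18.png",(205,260,345,385),12)
```

```text
t 19.85 p [ 0.4823 -0.2136  0.2248] j [-24.   8.   1.  83.   0. -10.] F [-0.5   0.07 -0.43] T [0.059 0.015 0.008] w 0.0851
[[-0.9716, 0.2366, -0.0014], [0.2366, 0.9716, 0.0007], [0.0016, 0.0003, -1.0]]
```

View pics/w18.png

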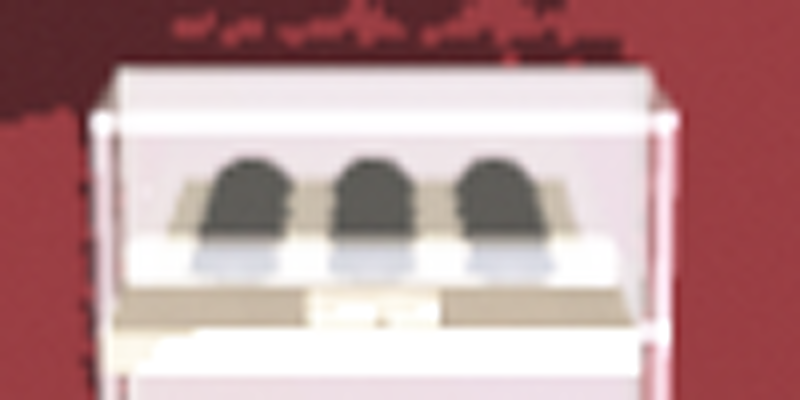

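View pics/s18.png

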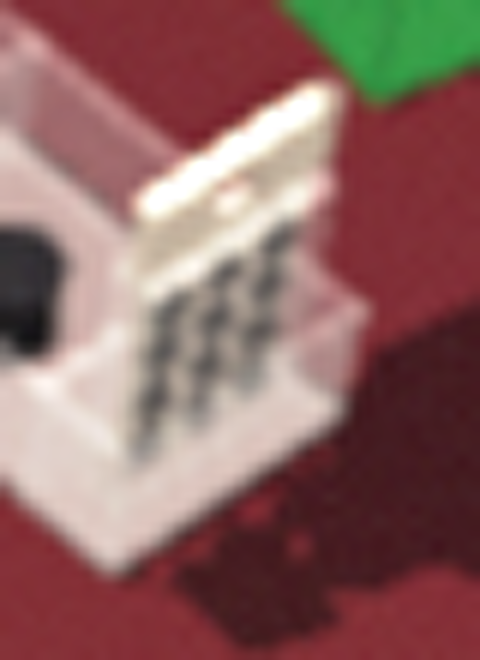

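```bash
python3 -c "
from station import env
print(env.sign_off())"
```

```text
the job is handed in; nothing more can be done
None
```

The large bead pack is off the right peg and standing upright, released, in the narrow compartment of the clear sorter box. I handed the job in at about 20 s on the robot clock; no verdict was reported.

- **Unhooking:** I pinched the pack by its sides from above. Closing the gripper pressed it down on the peg with about 5 N, under the 10 N limit, and I lifted a little to relieve that. I then tilted it 20° and carried its hole along the peg and up over the tip. Contact readings there stayed within about 2 N, close to sensor noise.
- **Placing:** It touched the compartment floor with about 5 N. I eased off, opened the gripper fully and rose straight up about 165 mm.
- **Last checks:** In the wrist picture the header's top edge is where an upright, centred pack should show it. In the side picture the pack stands between the compartment walls. On the rack, the image positions of the middle and left peg packs match the start to about 0.1 px. The pack left on the right peg sits where it did, judged by eye.
- **Disagreements:** The slot position from the top and side cameras differed from the wrist camera's by about 3 mm. I used the wrist value, which fits the spare room in the compartment. A first rough reading of the header's final position was about 5 mm off, and a zoomed picture showed no offset.

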